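Lock the levelling screw and pile the slide trays

ROBOT

A 7-joint arm with a two-finger parallel gripper is mounted at the origin on the work surface. World frame = base frame: x ahead of the robot, y to its left, z up, the work surface at z = 0. Lengths are in mm, angles in rad, forces in N, time in s.
With the tool pointing down it reaches from about 400 to 850 mm from the base axis. Payload 4.4 kg.
Tool frame: the origin (TCP) lies midway between the tips of the shut fingers; the grasp point (between the pads) lies 19 mm behind it; z points along the fingers, y is the direction in which the jaws open and shut (so a half turn about z gives the same grasp; the last joint's range is limited). The gripper opens to 94 mm and grips with 3 to 60 N. Pads are 16 mm wide; open, the fingers measure 119 mm over their backs; the gripper's body (75 mm by 177 mm) begins 78 mm behind the grasp point.
Start: joints at [-1.221, 0.628, 0.038, 1.517, -0.027, 0.996, -0.02], TCP at [262.527, 594.641, 205.478] pointing down, gripper open.
Joint ranges: [-3.06, 3.06], [-0.37, 2.12], [-1.25, 1.32], [0.18, 2.47], [-1.1, 4.24], [0.23, 1.98], [-2.94, 2.94]. Speed limits (rad/s): [2.57, 2.57, 3.14, 3.14, 3.14, 3.14, 3.14].

INTERFACE

Orientations are given as a 3x3 rotation matrix whose columns are the frame's x, y, z axes.
In Python, from station import env, optics, spotter gives the robot as it stands. The module is installed in compiled form; this text tells all that it offers.
- The arm moves only by the shell command python3 -m jog 'ROWS' [OPENING] [FORCE]. ROWS is JSON, a list of rows, each an object of numbers: "tx", "ty", "tz": the shift along the tool's x, y, z in m; "rx", "ry", "rz": the turn, a rotation vector about the tool's x, y, z in rad. In form: [{"tx": .., "ty": .., "tz": .., "rx": .., "ry": .., "rz": ..}, ...]. A call has 1 to 12 rows; each row shifts and turns the commanded pose from where the row before left it, along the tool's axes as they then stand; what a row does not reach is not made up. A row lasts 1/10 s, in which the tool goes at most 50 mm and 8.59 degrees, less where a joint would pass 70% of its speed; a pose out of reach is approached as far as the arm can. A call is refused whole if a number of a shift passes 0.05 or a number of a turn 0.15, either way. A call with a gripper value outside its range is refused whole. OPENING is the opening, from 0 (shut) to 1 (fully open), set as the call begins (- or left out, the last holds). The fingers move at their own pace and stop on an object; FORCE is the grip in N (left out, the last holds). Time passes only in rows, so rows that do not move let the fingers close. It gives the time, the measured TCP pose, the force and the opening at its end, in the units of the state.
- env.read_state(): the state, without advancing time (a new reading comes with each control period).
- optics.camera(name): name is "scene" or "top"; returns a dict with "color" (420x560x3 uint8, blue, green, red), "camera_matrix" (3x3 intrinsics, pixels), "origin" and "rotation" of the camera in the world. Camera axes: x right, y down, z forward; pixel columns grow to the right and rows downward; lengths in mm; the calibration is good to about 2 mm. A picture is of the moment at which its call begins. There is no depth.
- env.finish_job(): hands the job in, once; it reports no verdict.
Trained networks look in a picture, given as the dict that the camera call returned (one of the last four; its "shot" number tells which), for a name from the list of things; names that differ only in an ending like _2 or _b are one class to them, and where a whole thing is asked for, a point or a joint stands for the part that bears it (a point fixed in the world has none). Each returns a list of dicts, best first, with "confidence" (0 to 1); they miss things now and then, are a little off and sometimes report something else, mostly with a low value. They report only what shows in the picture. A call takes as long as a camera call.
- spotter.recognise(picture, name): "at" ([column, row] in pixels, amid what is visible of it).
- spotter.outline_of(picture, name): "mask" (420x560 bool, what is visible of it) and "at" ([column, row] in pixels, amid what is visible of it).
- spotter.landmark_of(picture, name): "at" ([column, row] in pixels: a listed point, or the origin of a listed thing).
The state is a dict: "clock": time; "qpos": joint angles; "qd": joint speeds; "effort": joint torques, N m; "ee_pos": TCP position; "tcp_rot": TCP orientation; "contact_force": force on the tool from outside, world axes, zero at the start; "ft_torque": the same for the moment, N m; "opening": opening from 0.0 (shut) to 1.0 (fully open).
Only numpy, scipy, OpenCV 4.12 (cv2) and the standard library are available. Lean on these libraries where they do the work, as an engineer would, in place of code of your own. Each camera call takes 0.05 s, during which the arm holds its last target. There are 200 camera calls.

TASK

The levelling plate has been set level: before any slide tray goes on it, lock its screw. Lay the open spanner over the screw's square head with its handle on the rest block and against the stop so that the screw keeps its setting (a slight turn of slack is fine), turn the locknut fully clockwise by its lever until it comes up tight, then lift the spanner off and lay it back flat on its mat. Then pile all the slide trays there are squarely on the dark pad of the plate, one on the other and lined up with the pad, and leave the other things on the bench undisturbed.

Things in the scene. Friction and masses are not known exactly. Their poses are not given: they have to be found in the camera images.
- plate: Fixed aluminium levelling plate, 240 (its x) x 340 (its y) mm, top face 40 mm above the bench. Origin under its centre, at bench height; z up. Screw at (0, -80) mm, pad at (0, +85) mm in its frame. The spanner goes on the screw with its handle towards the plate's -x, lying flat on both the screw's collar and the rest block.
- rest (a point): Top of the dark steel rest block on the plate, 70 mm above the bench, 95 mm from the screw axis towards plate -x, on the line of the spanner's handle. The block is 20 mm (x) wide. On its +y side stands the stop, 20 x 12 mm, rising 28 mm higher; its face lies 12 mm to the +y side of this point and keeps the handle from turning clockwise. The -y side is open.
- pad (a point): Centre of the dark pad (116 mm along plate x, 74 mm along plate y, flush) on the plate's top face; its axes are the plate's.
- screw_head (a point): On the axis of the levelling screw, on the top of its round collar (60 mm diameter), 70 mm above the bench: the height at which the spanner's underside rests. Above it the square head, 36 mm across flats (flats facing plate x and y when the screw reads 0), rises 22 mm and ends in a 10 mm cone.
- screw (a joint): Turn of the levelling screw, rad, clockwise from above positive; 0 at the start and as set. Turns stiffly (0.1 N m), and goes round with the locknut unless it is held.
- locknut (a joint): Turn of the locknut on the screw (relative to the screw), rad, clockwise from above positive: starts loose at 0 to 0.35, comes up tight against its end at 1.4. Needs about 0.35 N m (4 N at the lever's post) and stays where it is left.
- nut_grip (a point): Centre of the top of the upright black post (22 mm diameter, 60 mm tall, round) at the end of the locknut's lever, 90 mm from the screw's axis, top 106 mm above the bench. When locknut and screw read 0 it lies 1.30 rad counterclockwise (from above) from the plate's +x as seen from the screw axis; it goes round clockwise at constant height.
- spanner: Loose steel open-ended spanner, 0.3 kg, lying flat, 14 mm thick, 189 mm long. Origin at its balance point on the underside, in the middle of the 18 mm wide handle; +x towards the jaws, z up. Handle runs from x = -109 to +19 mm; the cross web (69 mm wide) from +19 to +35 mm; the two jaws (each 14 mm wide) from there to +80 mm, 41 mm apart.
- spanner_jaw (a point): Midway between the spanner's jaws, 57 mm along +x from its origin, at the underside; belongs over point screw_head.
- mat: Fixed thin blue mat, 240 (x) x 110 (y) x 4 mm, origin under its centre: where the spanner lies at first and belongs afterwards.
- tray1: Grey slide tray holding two glass slides, 100 (x) x 58 (y) x 18 mm, 0.12 kg, flat solid for stacking; all alike. Origin at the centre of its underside, z up. Two to four trays are present; absent ones read None.
- tray2: Grey slide tray holding two glass slides, 100 (x) x 58 (y) x 18 mm, 0.12 kg, flat solid for stacking; all alike. Origin at the centre of its underside, z up. Two to four trays are present; absent ones read None.
- tray3: Grey slide tray holding two glass slides, 100 (x) x 58 (y) x 18 mm, 0.12 kg, flat solid for stacking; all alike. Origin at the centre of its underside, z up. Two to four trays are present; absent ones read None.
- tray4: Grey slide tray holding two glass slides, 100 (x) x 58 (y) x 18 mm, 0.12 kg, flat solid for stacking; all alike. Origin at the centre of its underside, z up. Two to four trays are present; absent ones read None.
- white_box: Bystander, leave alone: white open box, 60 x 90 x 50 mm
- stain_jar: Bystander, leave alone: amber jar, 60 mm diameter, 75 mm tall
- oil_bottle: Bystander, leave alone: small amber bottle, 48 mm diameter, 110 mm tall
- wash_bottle: Bystander, leave alone: white bottle, 68 mm diameter, 170 mm tall
- notebook: Bystander, leave alone: card-covered notebook, 100 x 80 x 16 mm
- timer: Bystander, leave alone: white timer, 50 x 75 x 30 mm
- beaker: Bystander, leave alone: glass beaker, 64 mm diameter, 80 mm tall

How it is judged:
By the outcome, as a careful person would: the job done as asked, in the order asked, and still so for the second after the job is handed in, with the robot touching nothing.
Of tray1, tray2, tray3, tray4 only 2 to 4 are there at a start; the rules pass over those that are not, and their reading is None.
At some moment in a run one of tray1, tray2, tray3, tray4 may be knocked a few centimetres aside while the robot is not near it.
Once in a run the grip may slacken for a moment while it holds something.
It also fails if it takes over 210 s, if anything falls off the work surface, if the arm or the gripper's body presses on something with over 40 N, if the wrist force passes 120 N, or if a joint passes its speed limit or range.

## Working session

There is one attempt and no reset: what is moved stays moved. The work goes in short steps, Python scripts to look and compute and a shell command to move; the robot and the scene stay as the last step left them, time stands still between calls to the robot, and variables do not carry over. Pictures are saved under pics/ and viewed, about 12 in all and at most 16, crops included, and the job is handed in when it is done.

```bash
mkdir -p pics; cat > h.py <<'E'
import numpy as np, cv2
from station import env, optics, spotter
def ray(p,uv):
    K=np.array(p["camera_matrix"]);R=np.array(p["rotation"]);o=np.array(p["origin"],float).ravel()
    return o,R@(np.linalg.inv(K)@np.array([uv[0],uv[1],1.]))
def at_z(p,uv,z):
    o,d=ray(p,uv);return o+d*(z-o[2])/d[2]
def proj(p,X):
    K=np.array(p["camera_matrix"]);R=np.array(p["rotation"]);o=np.array(p["origin"],float).ravel()
    c=K@(R.T@(np.array(X,float)-o));return c[:2]/c[2]
def shot(n):return optics.camera(n)
E
python3 - <<'E'
from h import *
s=env.read_state()
print({k:np.round(v,3).tolist() for k,v in s.items()})
for n in("top","scene"):
    p=shot(n);print(n,np.round(p["camera_matrix"],1).tolist(),np.round(p["origin"],1),np.round(p["rotation"],3).tolist())
    cv2.imwrite(f"pics/{n}0.png",p["color"])
    for t in["plate","mat","rest","pad","screw_head","nut_grip","spanner","spanner_jaw","tray1","white_box","stain_jar","oil_bottle","wash_bottle","notebook","timer","beaker"]:
        print(t,[(np.round(d["at"],1).tolist(),round(float(d["confidence"]),2)) for d in spotter.landmark_of(p,t)][:6])
E
```

```text
{'clock': 0.0, 'qpos': [-1.221, 0.629, 0.038, 1.518, -0.027, 0.996, -0.02], 'qd': [0.0, 0.0, 0.002, 0.001, 0.001, -0.001, 0.0], 'effort': [-0.001, -54.973, 1.143, -18.664, -0.052, 0.023, 0.0], 'ee_pos': [262.25, 594.034, 204.589], 'tcp_rot': [[-0.915, 0.404, -0.001], [0.404, 0.915, -0.002], [-0.0, -0.002, -1.0]], 'contact_force': [-0.089, 0.067, 0.167], 'ft_torque': [-0.0, 0.042, 0.006], 'opening': 1.005}
top [[446.2, 0.0, 284.3], [0.0, 446.2, 211.9], [0.0, 0.0, 1.0]] [ 419.7   71.3 1418. ] [[-0.014, -0.995, 0.096], [-1.0, 0.016, 0.012], [-0.013, -0.095, -0.995]]
plate [([314.0, 207.6], 0.56)]
mat [([429.4, 235.9], 0.62)]
rest [([340.2, 237.9], 0.72)]
pad [([288.2, 206.0], 0.61)]
screw_head [([342.5, 205.8], 0.59), ([340.1, 236.3], 0.48), ([412.4, 160.3], 0.41)]
nut_grip [([317.8, 184.2], 0.42)]
spanner [([431.8, 231.1], 0.81)]
spanner_jaw [([426.6, 212.7], 0.62), ([183.0, 253.8], 0.5)]
tray1 [([225.0, 247.5], 0.91), ([180.2, 208.9], 0.83), ([220.6, 201.4], 0.67), ([181.7, 256.4], 0.57), ([427.6, 233.4], 0.2)]
white_box []
stain_jar [([253.4, 280.2], 0.6)]
oil_bottle [([335.2, 148.2]
[... 397 characters left out ...]
0, 351.2], 0.96)]
rest []
pad [([288.0, 230.1], 0.71), ([334.7, 188.1], 0.33)]
screw_head [([250.6, 255.9], 0.63), ([148.5, 350.2], 0.27)]
nut_grip [([288.7, 234.6], 0.92), ([234.8, 202.1], 0.4)]
spanner [([147.4, 349.2], 0.88)]
spanner_jaw [([177.1, 360.8], 0.67)]
tray1 [([332.4, 188.6], 0.93), ([287.1, 179.1], 0.9), ([277.5, 198.7], 0.81), ([321.4, 205.7], 0.7), ([234.6, 206.4], 0.56)]
white_box [([362.5, 211.2], 0.88), ([141.5, 272.8], 0.59)]
stain_jar [([234.7, 203.1], 0.72)]
oil_bottle [([363.1, 263.4], 0.7)]
wash_bottle [([258.6, 385.8], 0.58), ([141.9, 274.7], 0.43)]
notebook [([139.1, 274.2], 0.9), ([321.5, 204.3], 0.19)]
timer [([340.7, 300.7], 0.96)]
beaker [([300.4, 159.6], 0.91)]
```

```bash
python3 - <<'E'
import cv2
a=cv2.imread("pics/top0.png")[100:340,110:480];cv2.imwrite("pics/t0c.png",cv2.resize(a,None,fx=2.1,fy=2.1,interpolation=cv2.INTER_CUBIC))
a=cv2.imread("pics/scene0.png");cv2.imwrite("pics/s0c.png",cv2.resize(a,None,fx=1.4,fy=1.4))
E
```

```text
(no output)
```

View pics/t0c.png

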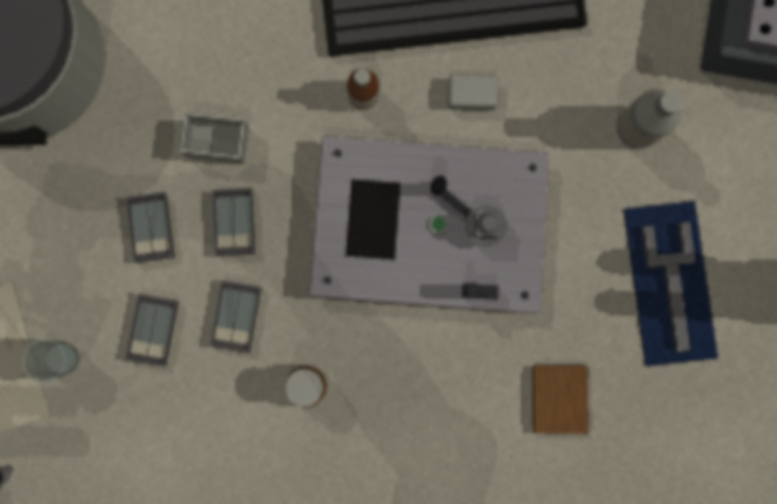

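View pics/s0c.png

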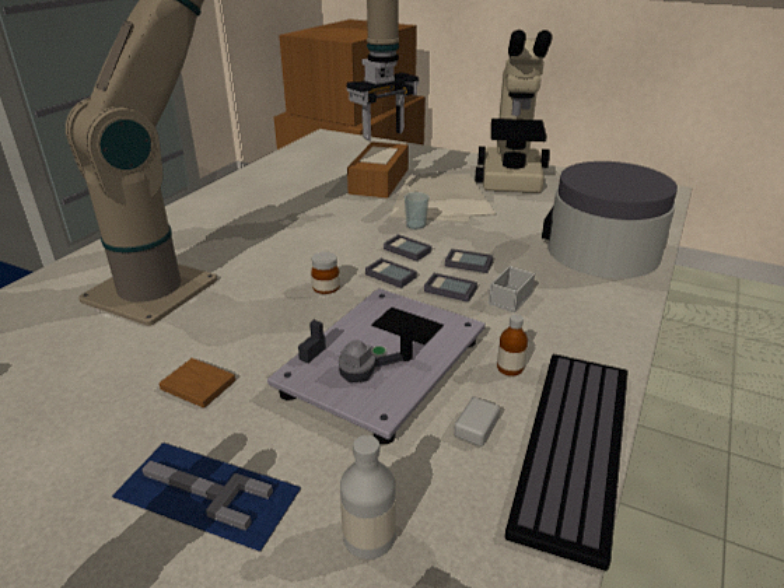

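The top view shows four trays (crop px ~(150,227), (234,222), (152,330), (237,317)). The plate has its screw at (487,222), lever post at (438,186), rest at (480,291) and pad at (373,219). The spanner lies on its mat with jaws up (world +x), handle around (677,300). Next I fit the poses from outlines in both cameras.

```bash
cat >> h.py <<'E'
from scipy.optimize import minimize
S=4
def box(x0,x1,y0,y1,z0,z1):return np.array([[x,y,z] for x in(x0,x1) for y in(y0,y1) for z in(z0,z1)],float)
TRAY=[box(-50,50,-29,29,0,18)]
PAD=[box(-58,58,-37,37,0,.1)]
MAT=[box(-120,120,-55,55,0,4)]
SPAN=[box(-109,19,-9,9,0,14),box(19,35,-34.5,34.5,0,14),box(35,80,20.5,34.5,0,14),box(35,80,-34.5,-20.5,0,14)]
def place(P,x,y,z,a):
    c,s=np.cos(a),np.sin(a);return P@np.array([[c,-s,0],[s,c,0],[0,0,1]]).T+[x,y,z]
def rend(p,parts,pose,roi):
    x0,y0,x1,y1=roi;im=np.zeros(((y1-y0)*S,(x1-x0)*S),np.float32)
    for P in parts:
        q=np.array([proj(p,X) for X in place(P,*pose)])
        q=((q+.5-[x0,y0])*S-.5).astype(np.float32)
        h=cv2.convexHull(q)[:,0]
        cv2.fillConvexPoly(im,np.round(h*16).astype(np.int32),1,cv2.LINE_AA if False else 8,4)
    return cv2.resize(im,(x1-x0,y1-y0),interpolation=cv2.INTER_AREA)
def fit(views,parts,x,y,z,a):
    """views: list of (picture, mask)"""
    V=[]
    for p,m in views:
        v,u=np.nonzero(m);roi=(u.min()-8,v.min()-8,u.max()+9,v.max()+9)
        V.append((p,m[max(roi[1],0):roi[3],max(roi[0],0):roi[2]].astype(np.float32),(max(roi[0],0),max(roi[1],0),min(roi[2],560),min(roi[3],420))))
    def f(t):return sum(np.abs(rend(p,parts,(t[0],t[1],z,t[2]/100),r)-m).sum()/m.sum() for p,m,r in V)
    best=None
    for da in(-.3,0,.3):
        r=minimize(f,[x,y,(a+da)*100],method="Nelder-Mead",options=dict(initial_simplex=[[x,y,(a+da)*100],[x+8,y,(a+da)*100],[x,y+8,(a+da)*100],[x,y,(a+da)*100+15]],xatol=.05,fatol=1e-4))
        if best is None or r.fun<best.fun:best=r
    return best.x[0],best.x[1],best.x[2]/100,best.fun
def masks(p,name,c=.3):return [(d["mask"].astype(bool),d["at"],d["confidence"]) for d in spotter.outline_of(p,name) if d["confidence"]>c]
E
cat > look.py <<'E'
from h import *
t=shot("top");s=shot("scene")
def both(name,parts,z,zc,yaw=None,only=None):
    T=masks(t,name);Sm=masks(s,name)
    for m,at,c in T:
        X=at_z(t,at,zc)
        j=[k for k in Sm if np.hypot(*(at_z(s,k[1],zc)-X)[:2])<35]
        r=cv2.minAreaRect(np.array([at_z(t,q,zc)[:2] for q in np.argwhere(m)[:,::-1]],np.float32))
        a=np.radians(r[2])+(np.pi/2 if r[1][1]>r[1][0] else 0)
        if yaw is not None:a=yaw
        a=(a+np.pi/2)%np.pi-np.pi/2
        out=[("T",[(t,m)])]+([("S",[(s,j[0][0])]),("B",[(t,m),(s,j[0][0])])] if j else [])
        for l,v in out:print(name,l,round(float(c),2),np.round(fit(v,parts,X[0],X[1],z,a),3).tolist())
E
python3 - <<'E'
from look import *
both("tray1",TRAY,0,9);both("spanner",SPAN,4,11,0.1);both("mat",MAT,0,4)
for p,n in((t,"T"),(s,"S")):
    g=p["color"].astype(int).max(2);P=at_z(t,(288,205),40);c=proj(p,P)
    m=np.zeros(g.shape,np.uint8);m[g<38]=1
    nl,l,st,ce=cv2.connectedComponentsWithStats(m)
    k=l[int(c[1]),int(c[0])];print(n,k,st[k],ce[k],g[int(c[1]),int(c[0])])
    if k: print("pad",n,np.round(fit([(p,l==k)],PAD,P[0],P[1],40,0),3))
for n in("screw_head","nut_grip","rest","pad"):
  for q,p in(("T",t),("S",s)):
    z=dict(screw_head=70,nut_grip=106,rest=70,pad=40)[n]
    for d in spotter.landmark_of(p,n)[:2]:print(n,q,round(float(d["confidence"]),2),np.round(at_z(p,d["at"],z),1))
for p in(t,s):
    M=masks(p,"plate");print([(k[0].sum(),k[2]) for k in M])
    if M:
        m=M[0][0];P=box(-120,120,-170,170,-12,0);X=at_z(p,M[0][1],40)
        c,_=cv2.findContours(m.astype(np.uint8),0,1);c=max(c,key=cv2.contourArea);f=np.zeros(m.shape,np.uint8);cv2.fillPoly(f,[c],1)
        print("plate",np.round(fit([(p,f)],[P],X[0],X[1],40,0),3))
E
```

```text
tray1 T 0.95 [419.355, 410.831, -0.179, 0.073]
tray1 S 0.95 [416.345, 413.095, -0.33, 0.225]
tray1 B 0.95 [419.304, 411.129, -0.195, 0.314]
tray1 T 0.87 [437.801, 285.924, -0.187, 0.062]
tray1 S 0.87 [436.079, 287.765, -0.238, 0.106]
tray1 B 0.87 [437.774, 286.362, -0.19, 0.184]
tray1 T 0.82 [575.449, 416.282, 0.084, 0.111]
tray1 S 0.82 [573.741, 419.621, 0.161, 0.069]
tray1 B 0.82 [574.811, 416.994, 0.119, 0.207]
tray1 T 0.59 [580.854, 288.888, 0.018, 0.045]
tray1 S 0.59 [578.077, 292.52, 0.028, 0.134]
tray1 B 0.59 [579.691, 288.947, 0.018, 0.201]
spanner T 0.74 [486.134, -368.844, 0.088, 0.101]
spanner S 0.74 [487.909, -369.022, 0.092, 0.106]
spanner B 0.74 [486.48, -368.936, 0.091, 0.213]
mat T 0.65 [477.956, -367.454, 0.088, 0.389]
mat S 0.65 [479.346, -367.444, 0.095, 0.392]
mat B 0.65 [479.159, -367.605, 0.094, 0.785]
T 19 [276 186  24  37 758] [287.2823219  204.07255937] 21
pad T [ 5.7781e+02  7.8371e+01 -1.2600e-01  1.8400e-01]
S 78 [ 243  220   73   53 1015] [285.59507389 240.42463054] 8
pad S [ 5.7781e+02  7.6418e+01 -1.0500e-01  3.6600e-01]
screw_head T 0.67 [743.1 -76.4  70. ]
screw_head T 0.65 [554.1 -94.   70. ]
screw_head S 0.59 [563.8 -85.3  70. ]
nut_grip T 0.43 [625.1 -11.9 106. ]
nut_grip S 0.7 [628.5 -27.9 106. ]
rest T 0.78 [463.2 -81.9  70. ]
rest S 0.69 [465.  -80.4  70. ]
pad T 0.67 [574.2  75.9  40. ]
pad T 0.25 [581.4 289.5  40. ]
pad S 0.75 [578.5  77.1  40. ]
[(np.int64(8484), 0.71), (np.int64(576), 0.47)]
plate [ 5.68842e+02 -6.30900e+00 -9.40000e-02  1.50000e-02]
[(np.int64(9130), 0.91), (np.int64(1582), 0.31)]
plate [ 5.71002e+02 -7.77300e+00 -9.30000e-02  4.60000e-02]
```

```bash
python3 -m jog '[{"rz":-0.1265,"tz":-0.012},{"rz":-0.1265,"tz":-0.012},{"rz":-0.1265,"tz":-0.012},{"rz":-0.1265,"tz":-0.012},{"tx":-0.044,"ty":-0.02},{"tx":-0.044,"ty":-0.02},{"tx":-0.042,"ty":-0.02},{"ty":-0.046},{"ty":-0.046},{"ty":-0.046},{"ty":-0.046},{"ty":-0.046}]' 1
python3 -m jog '[{"ty":-0.046},{"ty":-0.046},{"ty":-0.046},{"ty":-0.046},{"ty":-0.046},{"ty":-0.046},{"ty":-0.046},{"ty":-0.046},{"ty":-0.046},{"ty":-0.046},{"ty":-0.046},{}]'
cat > go.py <<'E'
import sys
from h import *
# go.py x y z yaw(of the handle axis; jaws across it) -> tool-frame deltas
def need(x,y,z,yaw,flip=None):
    s=env.read_state();R=np.array(s["tcp_rot"]);p=np.array(s["ee_pos"])
    cur=np.arctan2(R[1,0],R[0,0]);d=(yaw-cur+np.pi/2)%np.pi-np.pi/2
    dt=R.T@(np.array([x,y,z])-p)/1000
    print("tcp",p.round(1),"yaw",round(cur,3),"F",np.round(s["contact_force"],1),"op",round(float(s["opening"]),3),"q7",round(s["qpos"][6],2),"t",round(s["clock"],2))
    R2=R@cv2.Rodrigues(np.array([0,0,-d]))[0];tilt=np.cross(R[:,2],[0,0,-1]);
    print("shift now",dt.round(4),"rz",round(-d,3),"shift after turn",(R2.T@(np.array([x,y,z])-p)/1000).round(4),"tilt fix rx,ry",(R.T@tilt)[:2].round(4))
if __name__=="__main__":need(*map(float,sys.argv[1:5]))
E
python3 go.py 481.5 -369.4 100 0.091
```

```text
tcp [262.5 594.6 205.5] yaw 2.726 F [ 0.  -0.7 -0.1] op 1.002 q7 -0.02 t 2.6
shift now [-0.5897 -0.7934  0.1054] rz -0.507 shift after turn [-0.1305 -0.9799  0.1054] tilt fix rx,ry [-0.     -0.0001]schema error: expected keys tx, ty, tz, rx, ry, rz
schema error: expected keys tx, ty, tz, rx, ry, rz
```

```bash
python3 -m jog '[{"tx":0,"ty":0,"tz":-0.012,"rx":0,"ry":0,"rz":-0.1265},{"tx":0,"ty":0,"tz":-0.012,"rx":0,"ry":0,"rz":-0.1265},{"tx":0,"ty":0,"tz":-0.012,"rx":0,"ry":0,"rz":-0.1265},{"tx":0,"ty":0,"tz":-0.012,"rx":0,"ry":0,"rz":-0.1265},{"tx":-0.044,"ty":-0.02,"tz":0,"rx":0,"ry":0,"rz":0},{"tx":-0.044,"ty":-0.02,"tz":0,"rx":0,"ry":0,"rz":0},{"tx":-0.042,"ty":-0.02,"tz":0,"rx":0,"ry":0,"rz":0},{"tx":0,"ty":-0.046,"tz":0,"rx":0,"ry":0,"rz":0},{"tx":0,"ty":-0.046,"tz":0,"rx":0,"ry":0,"rz":0},{"tx":0,"ty":-0.046,"tz":0,"rx":0,"ry":0,"rz":0},{"tx":0,"ty":-0.046,"tz":0,"rx":0,"ry":0,"rz":0},{"tx":0,"ty":-0.046,"tz":0,"rx":0,"ry":0,"rz":0}]' 1
python3 -m jog '[{"tx":0,"ty":-0.046,"tz":0,"rx":0,"ry":0,"rz":0},{"tx":0,"ty":-0.046,"tz":0,"rx":0,"ry":0,"rz":0},{"tx":0,"ty":-0.046,"tz":0,"rx":0,"ry":0,"rz":0},{"tx":0,"ty":-0.046,"tz":0,"rx":0,"ry":0,"rz":0},{"tx":0,"ty":-0.046,"tz":0,"rx":0,"ry":0,"rz":0},{"tx":0,"ty":-0.046,"tz":0,"rx":0,"ry":0,"rz":0},{"tx":0,"ty":-0.046,"tz":0,"rx":0,"ry":0,"rz":0},{"tx":0,"ty":-0.046,"tz":0,"rx":0,"ry":0,"rz":0},{"tx":0,"ty":-0.046,"tz":0,"rx":0,"ry":0,"rz":0},{"tx":0,"ty":-0.046,"tz":0,"rx":0,"ry":0,"rz":0},{"tx":0,"ty":-0.046,"tz":0,"rx":0,"ry":0,"rz":0},{"tx":0,"ty":0,"tz":0,"rx":0,"ry":0,"rz":0}]'
python3 go.py 481.5 -369.4 100 0.091
```

```text
clock: 3.8
ee_pos: [418.2, 315.6, 253.6]
tcp_rot: [[-0.996, -0.09, 0.0], [-0.09, 0.996, 0.0], [-0.0, 0.0, -1.0]]
contact_force: [1.1, -0.3, -0.0]
opening: 1.003
clock: 5.0
ee_pos: [463.2, -194.0, 253.7]
tcp_rot: [[-0.997, -0.08, 0.001], [-0.08, 0.997, -0.004], [-0.001, -0.004, -1.0]]
contact_force: [-1.8, 0.4, -0.3]
opening: 1.0
tcp [ 463.2 -194.   253.7] yaw -3.062 F [-1.8  0.4 -0.3] op 1.0 q7 2.03 t 5.0
shift now [-0.0042 -0.1756  0.1545] rz -0.011 shift after turn [-0.0022 -0.1757  0.1545] tilt fix rx,ry [-0.0045  0.0006]
```

```bash
python3 -m jog '[{"tx":0,"ty":-0.044,"tz":0.02,"rx":0,"ry":0,"rz":0},{"tx":0,"ty":-0.044,"tz":0.03,"rx":0,"ry":0,"rz":0},{"tx":-0.001,"ty":-0.044,"tz":0.03,"rx":0,"ry":0,"rz":-0.006},{"tx":-0.001,"ty":-0.0435,"tz":0.04,"rx":0,"ry":0,"rz":-0.005},{"tx":0,"ty":0,"tz":0.0345,"rx":0,"ry":0,"rz":0},{"tx":0,"ty":0,"tz":0,"rx":0,"ry":0,"rz":0},{"tx":0,"ty":0,"tz":0,"rx":0,"ry":0,"rz":0},{"tx":0,"ty":0,"tz":0,"rx":0,"ry":0,"rz":0}]'
python3 go.py 481.5 -369.4 5 0.091
python3 - <<'E'
from h import *
p=shot("scene");cv2.imwrite("pics/s1.png",cv2.resize(p["color"][220:420,60:340],None,fx=2.8,fy=2.8,interpolation=cv2.INTER_CUBIC))
E
```

```text
clock: 5.8
ee_pos: [482.0, -348.3, 110.8]
tcp_rot: [[-0.995, -0.103, 0.003], [-0.103, 0.995, -0.001], [-0.003, -0.001, -1.0]]
contact_force: [0.9, 0.1, 0.4]
opening: 1.0
tcp [ 482.  -348.3  110.8] yaw -3.039 F [0.9 0.1 0.4] op 1.0 q7 2.32 t 5.8
shift now [ 0.003  -0.0208  0.1058] rz 0.012 shift after turn [ 0.0027 -0.0208  0.1058] tilt fix rx,ry [-0.0012  0.0026]
```

View pics/s1.png

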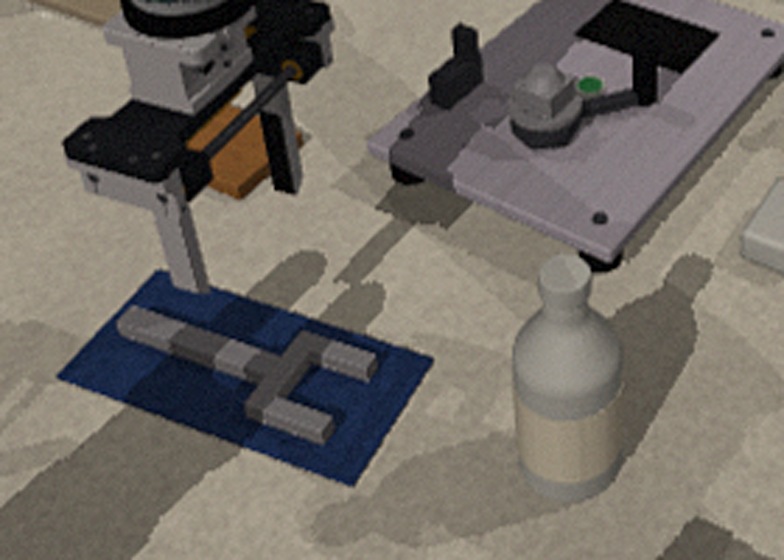

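The gripper stands over the handle (crop px ~(200,340)), jaws across it. Now I centre it and go down.

```bash
python3 -m jog '[{"tx":0.001,"ty":-0.01,"tz":0.01,"rx":0,"ry":0,"rz":0.006},{"tx":0.002,"ty":-0.011,"tz":0.02,"rx":0,"ry":0,"rz":0.006},{"tx":0,"ty":0,"tz":0.02,"rx":0,"ry":0,"rz":0},{"tx":0,"ty":0,"tz":0.015,"rx":0,"ry":0,"rz":0},{"tx":0,"ty":0,"tz":0,"rx":0,"ry":0,"rz":0},{"tx":0,"ty":0,"tz":0,"rx":0,"ry":0,"rz":0}]'
python3 go.py 481.5 -369.4 5.5 0.091
```

```text
clock: 6.45
ee_pos: [479.7, -370.1, 44.0]
tcp_rot: [[-0.996, -0.089, 0.0], [-0.089, 0.996, 0.0], [-0.0, -0.0, -1.0]]
contact_force: [-0.5, 0.3, 0.6]
opening: 1.0
tcp [ 479.7 -370.1   44. ] yaw -3.052 F [-0.5  0.3  0.6] op 1.0 q7 2.35 t 6.45
shift now [-0.0018  0.0006  0.0385] rz -0.001 shift after turn [-0.0018  0.0006  0.0385] tilt fix rx,ry [-0.      0.0001]
```

```bash
python3 -m jog '[{"tx":-0.001,"ty":0.0006,"tz":0.015,"rx":0,"ry":0,"rz":0},{"tx":-0.001,"ty":0,"tz":0.015,"rx":0,"ry":0,"rz":0},{"tx":0,"ty":0,"tz":0.0085,"rx":0,"ry":0,"rz":0},{"tx":0,"ty":0,"tz":0,"rx":0,"ry":0,"rz":0},{"tx":0,"ty":0,"tz":0,"rx":0,"ry":0,"rz":0}]'
python3 -m jog '[{"tx":0,"ty":0,"tz":0,"rx":0,"ry":0,"rz":0},{"tx":0,"ty":0,"tz":0,"rx":0,"ry":0,"rz":0},{"tx":0,"ty":0,"tz":0,"rx":0,"ry":0,"rz":0},{"tx":0,"ty":0,"tz":0,"rx":0,"ry":0,"rz":0},{"tx":0,"ty":0,"tz":0,"rx":0,"ry":0,"rz":0},{"tx":0,"ty":0,"tz":0,"rx":0,"ry":0,"rz":0},{"tx":0,"ty":0,"tz":0,"rx":0,"ry":0,"rz":0},{"tx":0,"ty":0,"tz":0,"rx":0,"ry":0,"rz":0}]' 0 40
python3 go.py 481.5 -369.4 155 0.091
```

```text
clock: 6.95
ee_pos: [481.2, -369.2, 4.6]
tcp_rot: [[-0.996, -0.089, -0.001], [-0.089, 0.996, 0.0], [0.001, 0.0, -1.0]]
contact_force: [0.4, 0.0, 0.1]
opening: 1.004
clock: 7.75
ee_pos: [481.4, -369.4, 5.3]
tcp_rot: [[-0.996, -0.089, 0.0], [-0.089, 0.996, -0.0], [-0.0, -0.0, -1.0]]
contact_force: [-1.0, -0.4, 0.1]
opening: 0.353
tcp [ 481.4 -369.4    5.3] yaw -3.052 F [-1.  -0.4  0.1] op 0.353 q7 2.35 t 7.75
shift now [-1.000e-04  0.000e+00 -1.497e-01] rz -0.002 shift after turn [-1.000e-04  0.000e+00 -1.497e-01] tilt fix rx,ry [-0.0001  0.0001]
```

```bash
python3 -m jog '[{"tx":0,"ty":0,"tz":0,"rx":0,"ry":0,"rz":0},{"tx":0,"ty":0,"tz":0,"rx":0,"ry":0,"rz":0},{"tx":0,"ty":0,"tz":0,"rx":0,"ry":0,"rz":0},{"tx":0,"ty":0,"tz":0,"rx":0,"ry":0,"rz":0},{"tx":0,"ty":0,"tz":0,"rx":0,"ry":0,"rz":0},{"tx":0,"ty":0,"tz":0,"rx":0,"ry":0,"rz":0}]' 0 50
python3 -m jog '[{"tx":0,"ty":0,"tz":-0.02,"rx":0,"ry":0,"rz":0},{"tx":0,"ty":0,"tz":-0.03,"rx":0,"ry":0,"rz":0},{"tx":0,"ty":0,"tz":-0.03,"rx":0,"ry":0,"rz":0},{"tx":0,"ty":0,"tz":-0.03,"rx":0,"ry":0,"rz":0},{"tx":0,"ty":0,"tz":-0.02,"rx":0,"ry":0,"rz":0},{"tx":0,"ty":0,"tz":0,"rx":0,"ry":0,"rz":0},{"tx":0,"ty":0,"tz":0,"rx":0,"ry":0,"rz":0},{"tx":0,"ty":0,"tz":0,"rx":0,"ry":0,"rz":0}]'
python3 - <<'E'
from h import *
from go import need
pl=(570,-7.2,-.094);c,s=np.cos(pl[2]),np.sin(pl[2])
W=lambda x,y:np.array([pl[0]+c*x-s*y,pl[1]+s*x+c*y])
sc=W(0,-80);print("screw",sc,"rest",W(-95,-80),"pad",W(0,85))
g=W(-62,-80);print("grasp tgt",g);need(g[0],g[1],135,pl[2])
t=shot("top");s_=shot("scene")
for p,n in((t,"top"),(s_,"scene")):
    o=proj(p,[570,-50,70]).astype(int)
    im=p["color"][o[1]-55:o[1]+55,o[0]-70:o[0]+70]
    cv2.imwrite(f"pics/{n}2.png",cv2.resize(im,None,fx=5,fy=5,interpolation=cv2.INTER_CUBIC));print(o-[70,55])
import look
look.both("spanner",SPAN,130,137,.091)
E
```

```text
clock: 8.35
ee_pos: [481.4, -369.5, 5.3]
tcp_rot: [[-0.996, -0.089, 0.0], [-0.089, 0.996, -0.0], [-0.0, -0.0, -1.0]]
contact_force: [0.8, 0.2, -1.3]
opening: 0.185
clock: 9.15
ee_pos: [480.2, -368.4, 133.5]
tcp_rot: [[-0.996, -0.089, -0.003], [-0.089, 0.996, 0.002], [0.003, 0.002, -1.0]]
contact_force: [0.4, 0.5, -4.0]
opening: 0.187
screw [562.49106956 -86.84682017] rest [467.91047061 -77.92996528] pad [577.97823859  77.42474643]
grasp tgt [500.76478393 -81.02739908]
tcp [ 480.2 -368.4  133.5] yaw -3.052 F [ 0.4  0.5 -4. ] op 0.187 q7 2.33 t 9.15
shift now [-0.0461  0.2844 -0.001 ] rz 0.183 shift after turn [ 0.0065  0.288  -0.001 ] tilt fix rx,ry [ 0.0024 -0.0027]
[259 149]
[194 193]
spanner T 0.93 [485.033, -368.382, 0.091, 1.232]
spanner T 0.7 [380.948, 376.968, 0.535, 0.767]
```

View pics/top2.png

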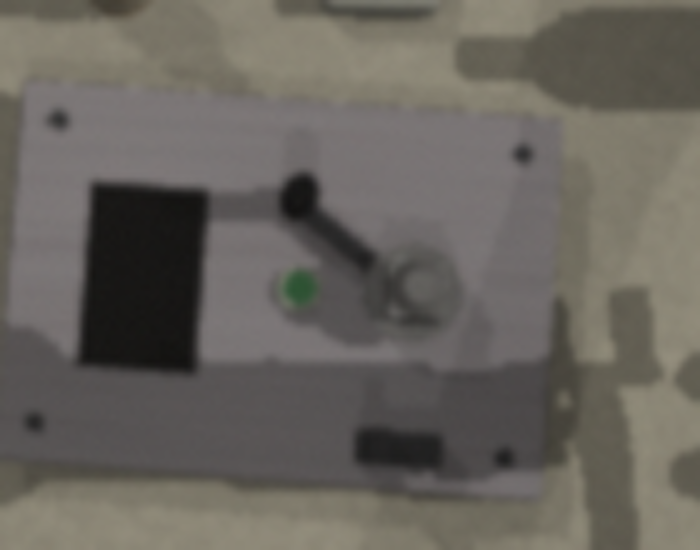

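View pics/scene2.png

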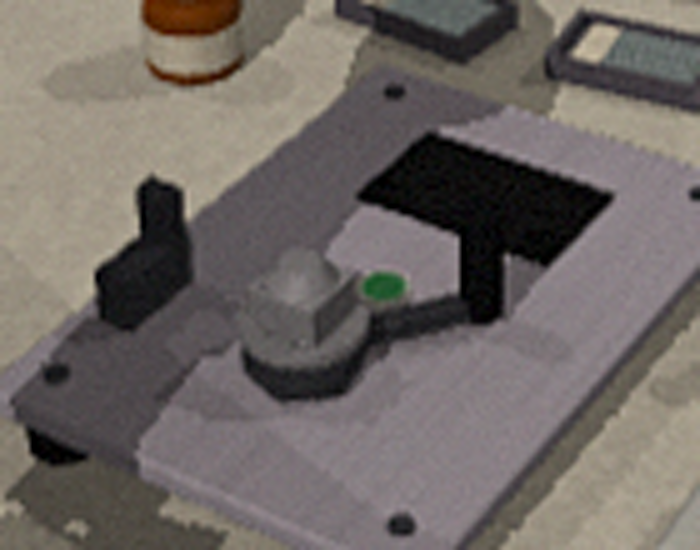

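```bash
python3 - <<'E'
from h import *
t=shot("top");s=shot("scene")
T=lambda u,v,z:at_z(t,(259+(u)/5-.4,149+v/5-.4),z).round(1)[:2]
Q=lambda u,v,z:at_z(s,(194+u/5-.4,193+v/5-.4),z).round(1)[:2]
print("cone",T(425,285,100),Q(300,252,102))
print("post",T(300,190,104),"base",Q(482,318,46))
scr=np.array([562.5,-86.8])
for X in(T(300,190,104),Q(482,318,46)):
    d=X-scr;print(np.hypot(*d),np.arctan2(d[1],d[0])+.094)
print("stop top", T(400,450,98),"stop top scene",Q(160,183,98))
c,s2=np.cos(-.094),np.sin(-.094)
W=lambda x,y,z:[570+c*x-s2*y,-7.2+s2*x+c*y,z]
for n,P in dict(stop0=(-105,-68,98),stop1=(-85,-68,98),stop2=(-85,-56,98),stop3=(-105,-56,98),blk=(-85,-92,70),blk0=(-105,-92,70)).items():
    print(n,((proj(t,W(*P))-[259,149]+.4)*5).round(),((proj(s,W(*P))-[194,193]+.4)*5).round())
E
```

```text
cone [562.2 -89.1] [559.9 -80.9]
post [619.7 -16. ] base [624.4 -22.6]
91.01911887070763 0.9852510289486208
89.180995733396 0.8976356336348241
stop top [464.7 -72. ] stop top scene [469.5 -57.9]
stop0 [388. 460.] [133. 185.]
stop1 [391. 426.] [167. 198.]
stop2 [370. 424.] [182. 185.]
stop3 [368. 458.] [149. 173.]
blk [426. 431.] [139. 271.]
blk0 [423. 464.] [106. 257.]
```

```bash
python3 -m jog '[{"tx":0,"ty":0,"tz":-0.006,"rx":0,"ry":0,"rz":0.0915},{"tx":0,"ty":0,"tz":0,"rx":0,"ry":0,"rz":0.0915},{"tx":0.0065,"ty":0.028,"tz":0,"rx":0,"ry":0,"rz":0},{"tx":0,"ty":0.035,"tz":0,"rx":0,"ry":0,"rz":0},{"tx":0,"ty":0.035,"tz":0,"rx":0,"ry":0,"rz":0},{"tx":0,"ty":0.035,"tz":0,"rx":0,"ry":0,"rz":0},{"tx":0,"ty":0.035,"tz":0,"rx":0,"ry":0,"rz":0},{"tx":0,"ty":0.035,"tz":0,"rx":0,"ry":0,"rz":0},{"tx":0,"ty":0.035,"tz":0,"rx":0,"ry":0,"rz":0},{"tx":0,"ty":0.03,"tz":0,"rx":0,"ry":0,"rz":0},{"tx":0,"ty":0.02,"tz":0,"rx":0,"ry":0,"rz":0},{"tx":0,"ty":0,"tz":0,"rx":0,"ry":0,"rz":0}]'
python3 -m jog '[{"tx":0,"ty":0,"tz":0,"rx":0,"ry":0,"rz":0},{"tx":0,"ty":0,"tz":0,"rx":0,"ry":0,"rz":0}]'
python3 go.py 500.8 -81.0 120 -0.094
```

```text
clock: 10.75
ee_pos: [502.5, -78.0, 141.4]
tcp_rot: [[-0.996, 0.088, 0.0], [0.088, 0.996, 0.002], [-0.0, 0.002, -1.0]]
contact_force: [1.4, 0.9, -3.2]
opening: 0.187
clock: 10.95
ee_pos: [501.9, -83.7, 141.4]
tcp_rot: [[-0.995, 0.096, 0.0], [0.096, 0.995, -0.001], [-0.0, -0.001, -1.0]]
contact_force: [-0.5, -0.3, -3.9]
opening: 0.186
tcp [501.9 -83.7 141.4] yaw 3.046 F [-0.5 -0.3 -3.9] op 0.186 q7 1.72 t 10.95
shift now [0.0013 0.0026 0.0214] rz -0.002 shift after turn [0.0013 0.0026 0.0214] tilt fix rx,ry [-0.0009  0.0004]
```

```bash
python3 -m jog '[{"tx":0.0013,"ty":0.0026,"tz":0.01,"rx":0,"ry":0,"rz":0},{"tx":0,"ty":0,"tz":0.01,"rx":0,"ry":0,"rz":0},{"tx":0,"ty":0,"tz":0.002,"rx":0,"ry":0,"rz":0},{"tx":0,"ty":0,"tz":0,"rx":0,"ry":0,"rz":0},{"tx":0,"ty":0,"tz":0,"rx":0,"ry":0,"rz":0},{"tx":0,"ty":0,"tz":0,"rx":0,"ry":0,"rz":0}]'
python3 - <<'E'
from h import *
from go import need
need(500.8,-81,120,-.094)
t=shot("top");s=shot("scene");st=env.read_state();z=st["ee_pos"][2]-1.3
for n,p in(("T",t),("S",s)):
    for m,at,c in masks(p,"spanner"):
        X=at_z(p,at,z+7)
        if abs(X[0]-530)<80: print(n,c,m.sum(),np.round(fit([(p,m)],SPAN,505.7,-81.5,z,-.094),3))
for n,p in(("T",t),("S",s)):
  for d in spotter.landmark_of(p,"spanner_jaw")[:2]:print(n,"jaw",round(float(d["confidence"]),2),at_z(p,d["at"],z).round(1))
out=[]
for p in(t,s):
    o=proj(p,[540,-82,100]).astype(int)
    out.append(cv2.resize(p["color"][o[1]-50:o[1]+50,o[0]-40:o[0]+40],None,fx=5,fy=5,interpolation=cv2.INTER_CUBIC));print(o-[40,50])
cv2.imwrite("pics/h3.png",np.hstack(out))
E
```

```text
clock: 11.55
ee_pos: [501.1, -79.5, 119.4]
tcp_rot: [[-0.996, 0.094, 0.0], [0.094, 0.996, -0.0], [-0.0, -0.0, -1.0]]
contact_force: [-0.5, -1.0, -3.4]
opening: 0.187
tcp [501.1 -79.5 119.4] yaw 3.048 F [-0.5 -1.  -3.4] op 0.187 q7 1.73 t 11.55
shift now [ 0.0002 -0.0015 -0.0006] rz 0.0 shift after turn [ 0.0002 -0.0015 -0.0006] tilt fix rx,ry [-0.      0.0004]
T 0.46 86 [ 550.836 -185.599    0.941    1.   ]
S 0.78 788 [ 5.05953e+02 -7.85990e+01 -9.50000e-02  2.78000e-01]
T jaw 0.66 [681.  296.  118.3]
T jaw 0.44 [564.  -89.6 118.3]
S jaw 0.76 [561.9 -84.3 118.3]
[301 163]
[205 191]
```

View pics/h3.png

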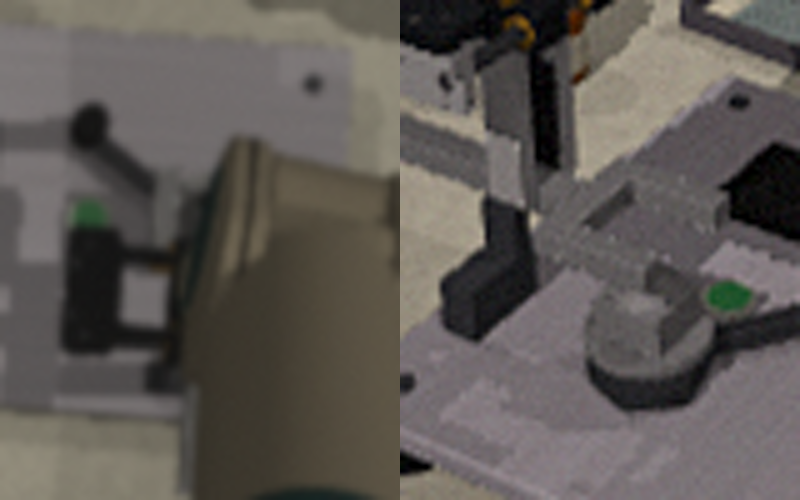

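```bash
python3 -m jog '[{"tx":0,"ty":-0.0023,"tz":0.005,"rx":0,"ry":0,"rz":0},{"tx":0,"ty":0,"tz":0.008,"rx":0,"ry":0,"rz":0},{"tx":0,"ty":0,"tz":0.008,"rx":0,"ry":0,"rz":0},{"tx":0,"ty":0,"tz":0,"rx":0,"ry":0,"rz":0},{"tx":0,"ty":0,"tz":0,"rx":0,"ry":0,"rz":0}]'
python3 -m jog '[{"tx":0,"ty":0,"tz":0.004,"rx":0,"ry":0,"rz":0},{"tx":0,"ty":0,"tz":0.004,"rx":0,"ry":0,"rz":0},{"tx":0,"ty":0,"tz":0,"rx":0,"ry":0,"rz":0}]'
python3 go.py 501.2 -81.8 72 -0.094
```

```text
clock: 12.35
ee_pos: [500.3, -81.6, 97.8]
tcp_rot: [[-0.996, 0.094, -0.001], [0.094, 0.996, 0.0], [0.001, 0.0, -1.0]]
contact_force: [0.4, -0.8, -2.6]
opening: 0.186
clock: 12.65
ee_pos: [500.3, -81.6, 89.8]
tcp_rot: [[-0.996, 0.094, -0.001], [0.094, 0.996, 0.0], [0.001, 0.0, -1.0]]
contact_force: [-0.3, 0.0, -3.2]
opening: 0.189
tcp [500.3 -81.6  89.8] yaw 3.048 F [-0.3  0.  -3.2] op 0.189 q7 1.74 t 12.65
shift now [-0.0009 -0.0002  0.0178] rz 0.0 shift after turn [-0.0009 -0.0002  0.0178] tilt fix rx,ry [ 0.0001 -0.0008]
```

```bash
python3 -m jog '[{"tx":-0.0005,"ty":0,"tz":0.005,"rx":0,"ry":0,"rz":0},{"tx":0,"ty":0,"tz":0.005,"rx":0,"ry":0,"rz":0},{"tx":0,"ty":0,"tz":0.004,"rx":0,"ry":0,"rz":0},{"tx":0,"ty":0,"tz":0.002,"rx":0,"ry":0,"rz":0},{"tx":0,"ty":0,"tz":0,"rx":0,"ry":0,"rz":0}]'
python3 -m jog '[{"tx":0,"ty":0,"tz":0.0015,"rx":0,"ry":0,"rz":0},{"tx":0,"ty":0,"tz":0,"rx":0,"ry":0,"rz":0}]'
python3 go.py 501.2 -81.8 72 -0.094
```

```text
clock: 13.15
ee_pos: [500.9, -81.6, 73.9]
tcp_rot: [[-0.996, 0.094, -0.001], [0.094, 0.996, 0.0], [0.001, 0.0, -1.0]]
contact_force: [-0.3, -0.5, -3.5]
opening: 0.186
clock: 13.35
ee_pos: [501.2, -81.7, 72.8]
tcp_rot: [[-0.996, 0.094, 0.0], [0.094, 0.996, 0.0], [-0.0, 0.0, -1.0]]
contact_force: [-0.2, -0.2, -3.8]
opening: 0.185
tcp [501.2 -81.7  72.8] yaw 3.048 F [-0.2 -0.2 -3.8] op 0.185 q7 1.75 t 13.35
shift now [-0.     -0.0001  0.0008] rz 0.0 shift after turn [-0.     -0.0001  0.0008] tilt fix rx,ry [0. 0.]
```

```bash
for i in 1; do python3 -m jog '[{"tx":0,"ty":0.0012,"tz":0.0008,"rx":0,"ry":0,"rz":0},{"tx":0,"ty":0,"tz":0.0005,"rx":0,"ry":0,"rz":0},{"tx":0,"ty":0,"tz":0,"rx":0,"ry":0,"rz":0}]'; done
python3 -m jog '[{"tx":0,"ty":0.0008,"tz":0.0005,"rx":0,"ry":0,"rz":0},{"tx":0,"ty":0,"tz":0,"rx":0,"ry":0,"rz":0},{"tx":0,"ty":0,"tz":0,"rx":0,"ry":0,"rz":0}]'
```

```text
clock: 13.65
ee_pos: [501.3, -80.4, 71.5]
tcp_rot: [[-0.996, 0.094, 0.0], [0.094, 0.996, 0.0], [-0.0, 0.0, -1.0]]
contact_force: [-0.6, -0.2, -3.4]
opening: 0.184
clock: 13.95
ee_pos: [501.3, -80.1, 71.2]
tcp_rot: [[-0.996, 0.094, 0.0], [0.094, 0.996, -0.0], [-0.0, -0.0, -1.0]]
contact_force: [-0.7, -1.6, 0.7]
opening: 0.188
```

```bash
python3 -m jog '[{"tx":0,"ty":0,"tz":0,"rx":0,"ry":0,"rz":0},{"tx":0,"ty":0,"tz":0,"rx":0,"ry":0,"rz":0},{"tx":0,"ty":0,"tz":0,"rx":0,"ry":0,"rz":0},{"tx":0,"ty":0,"tz":0,"rx":0,"ry":0,"rz":0},{"tx":0,"ty":0,"tz":0,"rx":0,"ry":0,"rz":0}]' 0.5
python3 -m jog '[{"tx":0,"ty":0,"tz":-0.01,"rx":0,"ry":0,"rz":0},{"tx":0,"ty":0,"tz":-0.02,"rx":0,"ry":0,"rz":0},{"tx":0,"ty":0,"tz":-0.03,"rx":0,"ry":0,"rz":0},{"tx":0,"ty":0,"tz":-0.03,"rx":0,"ry":0,"rz":0},{"tx":0,"ty":0,"tz":0,"rx":0,"ry":0,"rz":0},{"tx":0,"ty":0,"tz":0,"rx":0,"ry":0,"rz":0}]'
python3 - <<'E'
from h import *
from go import need
# post at world angle .856 (plate .95); tangential jaws
need(621.5,-18.8,150,.856)
t=shot("top");s=shot("scene")
for n,p in(("T",t),("S",s)):
    for m,at,c in masks(p,"spanner"):
        X=at_z(p,at,77);print(n,round(float(c),2),X.round(0),m.sum(),np.round(fit([(p,m)],SPAN,505,-80,70,-.094),3) if abs(X[0]-530)<80 else '')
    for m,at,c in masks(p,"nut_grip"):print(n,"nut",at,round(float(c),2),m.sum())
o=proj(s,[540,-60,80]).astype(int)
cv2.imwrite("pics/s4.png",cv2.resize(s["color"][o[1]-50:o[1]+50,o[0]-65:o[0]+65],None,fx=5,fy=5,interpolation=cv2.INTER_CUBIC));print(o-[65,50])
E
```

```text
clock: 14.45
ee_pos: [501.4, -79.6, 71.0]
tcp_rot: [[-0.996, 0.094, 0.0], [0.094, 0.996, 0.0], [-0.0, 0.0, -1.0]]
contact_force: [0.7, 0.3, -0.2]
opening: 0.498
clock: 15.05
ee_pos: [501.7, -79.6, 161.9]
tcp_rot: [[-0.996, 0.094, 0.002], [0.094, 0.996, 0.0], [-0.002, 0.0, -1.0]]
contact_force: [-0.1, 0.4, -0.2]
opening: 0.503
tcp [501.7 -79.6 161.9] yaw 3.048 F [-0.1  0.4 -0.2] op 0.503 q7 1.71 t 15.05
shift now [-0.1136  0.0718  0.0121] rz -0.95 shift after turn [-0.1244 -0.0506  0.0121] tilt fix rx,ry [0.0002 0.0018]
T 0.56 [446. -76.  77.] 166 
T nut [320.4, 190.1] 0.54 112
S 0.76 [501. -63.  77.] 907 [ 5.07212e+02 -7.92500e+01 -9.20000e-02  2.36000e-01]
S nut [283.5, 256.3] 0.83 510
[185 193]
```

View pics/s4.png

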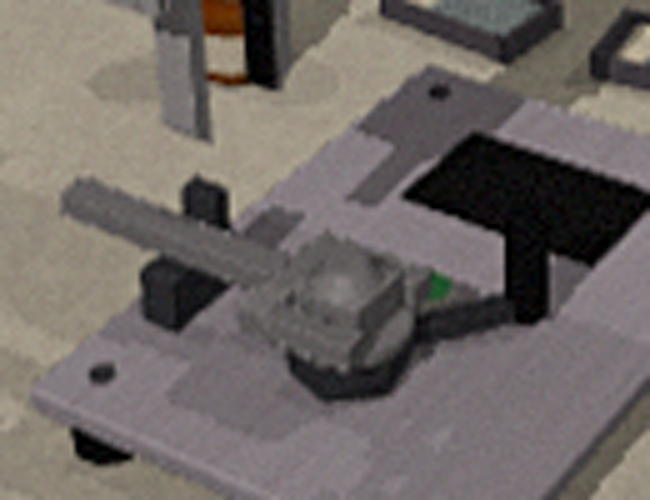

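The spanner lies flat over the collar and rest block, its handle touching the stop (crop px ~(205,240)). The post is at crop ~(527,270). Moving to the post now.

```bash
python3 -m jog '[{"tx":0,"ty":0,"tz":0,"rx":0,"ry":0,"rz":-0.136},{"tx":0,"ty":0,"tz":0,"rx":0,"ry":0,"rz":-0.136},{"tx":0,"ty":0,"tz":0,"rx":0,"ry":0,"rz":-0.136},{"tx":0,"ty":0,"tz":0,"rx":0,"ry":0,"rz":-0.136},{"tx":0,"ty":0,"tz":0,"rx":0,"ry":0,"rz":-0.136},{"tx":0,"ty":0,"tz":0,"rx":0,"ry":0,"rz":-0.136},{"tx":0,"ty":0,"tz":0,"rx":0,"ry":0,"rz":-0.134},{"tx":-0.031,"ty":-0.0126,"tz":0,"rx":0,"ry":0,"rz":0},{"tx":-0.031,"ty":-0.0126,"tz":0,"rx":0,"ry":0,"rz":0},{"tx":-0.031,"ty":-0.0126,"tz":0,"rx":0,"ry":0,"rz":0},{"tx":-0.031,"ty":-0.0126,"tz":0,"rx":0,"ry":0,"rz":0},{"tx":0,"ty":0,"tz":0,"rx":0,"ry":0,"rz":0}]'
python3 -m jog '[{"tx":0,"ty":0,"tz":0,"rx":0,"ry":0,"rz":0},{"tx":0,"ty":0,"tz":0,"rx":0,"ry":0,"rz":0}]'
python3 go.py 621.5 -18.8 120 0.856
python3 - <<'E'
from h import *
t=shot("top");s=shot("scene")
out=[]
for p in(t,s):
    o=proj(p,[610,-20,90]).astype(int)
    out.append(cv2.resize(p["color"][o[1]-45:o[1]+45,o[0]-40:o[0]+40],None,fx=5,fy=5,interpolation=cv2.INTER_CUBIC));print(o-[40,45])
cv2.imwrite("pics/h5.png",np.hstack(out))
E
```

```text
clock: 16.55
ee_pos: [624.0, -15.4, 160.0]
tcp_rot: [[-0.652, -0.758, 0.002], [-0.758, 0.652, 0.003], [-0.003, -0.0, -1.0]]
contact_force: [0.0, 0.1, 0.4]
opening: 0.502
clock: 16.75
ee_pos: [619.2, -20.1, 160.3]
tcp_rot: [[-0.656, -0.755, -0.002], [-0.755, 0.656, -0.001], [0.002, 0.001, -1.0]]
contact_force: [-0.3, -1.1, -0.0]
opening: 0.498
tcp [619.2 -20.1 160.3] yaw -2.286 F [-0.3 -1.1 -0. ] op 0.498 q7 2.35 t 16.75
shift now [-0.0025 -0.0009  0.0403] rz -0.001 shift after turn [-0.0025 -0.0009  0.0403] tilt fix rx,ry [ 0.0013 -0.0021]
[279 145]
[245 194]
```

View pics/h5.png

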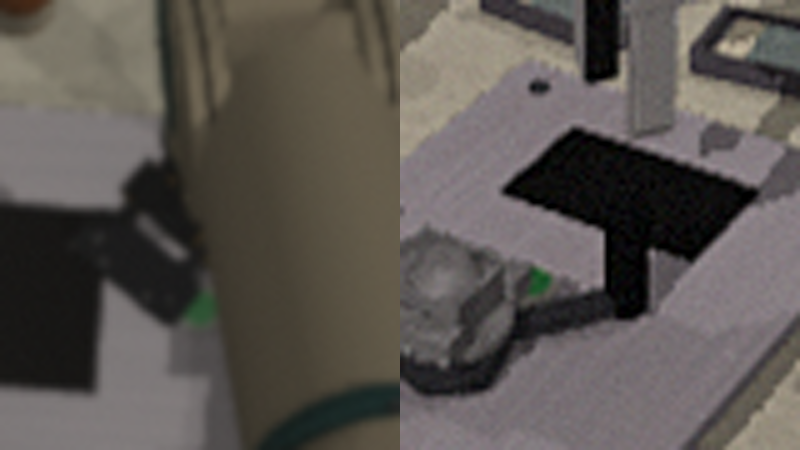

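```bash
python3 -m jog '[{"tx":-0.003,"ty":0.002,"tz":0.02,"rx":0,"ry":0,"rz":-0.035},{"tx":0,"ty":0,"tz":0.02,"rx":0,"ry":0,"rz":0},{"tx":0,"ty":0,"tz":0.015,"rx":0,"ry":0,"rz":0},{"tx":0,"ty":0,"tz":0.01,"rx":0,"ry":0,"rz":0},{"tx":0,"ty":0,"tz":0.01,"rx":0,"ry":0,"rz":0},{"tx":0,"ty":0,"tz":0.01,"rx":0,"ry":0,"rz":0},{"tx":0,"ty":0,"tz":0,"rx":0,"ry":0,"rz":0}]'
python3 go.py 619.5 -16.5 72 0.893
```

```text
clock: 17.55
ee_pos: [620.2, -15.6, 74.8]
tcp_rot: [[-0.629, -0.778, -0.002], [-0.778, 0.629, -0.0], [0.001, 0.002, -1.0]]
contact_force: [0.4, 0.3, 0.0]
opening: 0.499
tcp [620.2 -15.6  74.8] yaw -2.251 F [0.4 0.3 0. ] op 0.499 q7 2.36 t 17.55
shift now [ 0.0011 -0.      0.0028] rz -0.002 shift after turn [ 0.0011 -0.      0.0028] tilt fix rx,ry [ 0.0016 -0.0014]
```

```bash
python3 -m jog '[{"tx":0.0008,"ty":0,"tz":0.001,"rx":0.001,"ry":-0.001,"rz":0},{"tx":0,"ty":0,"tz":0,"rx":0,"ry":0,"rz":0},{"tx":0,"ty":0,"tz":0,"rx":0,"ry":0,"rz":0},{"tx":0,"ty":0,"tz":0,"rx":0,"ry":0,"rz":0},{"tx":0,"ty":0,"tz":0,"rx":0,"ry":0,"rz":0},{"tx":0,"ty":0,"tz":0,"rx":0,"ry":0,"rz":0},{"tx":0,"ty":0,"tz":0,"rx":0,"ry":0,"rz":0}]' 0 12
python3 go.py 619.5 -16.5 72 0.893
```

```text
clock: 18.25
ee_pos: [621.3, -16.1, 75.5]
tcp_rot: [[-0.628, -0.778, 0.003], [-0.778, 0.628, 0.0], [-0.002, -0.002, -1.0]]
contact_force: [1.3, 0.7, 1.8]
opening: 0.229
tcp [621.3 -16.1  75.5] yaw -2.25 F [1.3 0.7 1.8] op 0.229 q7 2.36 t 18.25
shift now [0.0014 0.0012 0.0035] rz -0.002 shift after turn [0.0014 0.0012 0.0035] tilt fix rx,ry [-0.0021  0.0019]
```

```bash
python3 -m jog '[{"tx":0.00045,"ty":-0.009,"tz":0,"rx":0,"ry":0,"rz":0.1},{"tx":0.00045,"ty":-0.009,"tz":0,"rx":0,"ry":0,"rz":0.1},{"tx":0.00045,"ty":-0.009,"tz":0,"rx":0,"ry":0,"rz":0.1},{"tx":0,"ty":0,"tz":0,"rx":0,"ry":0,"rz":0}]'
python3 -c "
from h import *
s=env.read_state();d=np.array(s['ee_pos'])[:2]-[562.5,-86.8];print(np.hypot(*d),np.arctan2(d[1],d[0])+.094,s['contact_force'],s['ft_torque'])"
python3 -m jog '[{"tx":0.00045,"ty":-0.009,"tz":0,"rx":0,"ry":0,"rz":0.1},{"tx":0.00045,"ty":-0.009,"tz":0,"rx":0,"ry":0,"rz":0.1},{"tx":0.00045,"ty":-0.009,"tz":0,"rx":0,"ry":0,"rz":0.1},{"tx":0,"ty":0,"tz":0,"rx":0,"ry":0,"rz":0}]'
python3 -c "
from h import *
s=env.read_state();d=np.array(s['ee_pos'])[:2]-[562.5,-86.8];print(np.hypot(*d),np.arctan2(d[1],d[0])+.094,s['contact_force'],s['ft_torque'])
t=shot('scene');o=proj(t,[540,-60,80]).astype(int)
for m,at,c in masks(t,'spanner'):print(c,m.sum(),np.round(fit([(t,m)],SPAN,505,-80,70,-.094),3))
cv2.imwrite('pics/s6.png',cv2.resize(t['color'][o[1]-50:o[1]+50,o[0]-65:o[0]+65],None,fx=5,fy=5,interpolation=cv2.INTER_CUBIC))"
```

```text
clock: 18.65
ee_pos: [639.3, -36.3, 75.4]
tcp_rot: [[-0.831, -0.556, 0.002], [-0.556, 0.831, 0.0], [-0.002, -0.001, -1.0]]
contact_force: [0.7, -0.1, 5.0]
opening: 0.233
91.94863917766952 0.6760625533948784 [ 0.73155995 -0.11649284  4.95766857] [ 0.01289424  0.14087122 -0.04548909]
clock: 19.05
ee_pos: [650.5, -60.3, 75.4]
tcp_rot: [[-0.958, -0.287, 0.002], [-0.287, 0.958, 0.0], [-0.002, -0.0, -1.0]]
contact_force: [-1.3, 0.4, 5.0]
opening: 0.231
91.86528734672025 0.3867972217855532 [-1.25760407  0.36703722  4.98541982] [ 0.15989415  0.1373907  -0.10215252]
0.9 808 [ 5.05227e+02 -7.90080e+01 -1.20000e-01  2.51000e-01]
```

View pics/s6.png

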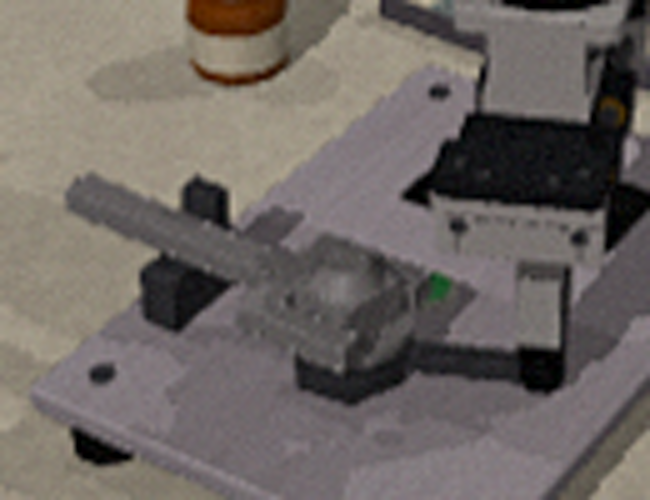

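The lever is turning with the post held. The spanner is seated with its handle on the stop, and its fitted yaw is about −0.12. Continuing.

```bash
cat > st.py <<'E'
from h import *
s=env.read_state();d=np.array(s['ee_pos'])[:2]-[562.5,-86.8];print("r,ang",np.hypot(*d).round(1),(np.arctan2(d[1],d[0])+.094).round(3),np.round(s['contact_force'],1),np.round(s['ft_torque'],2))
E
python3 -m jog '[{"tx":0.00045,"ty":-0.009,"tz":-0.0015,"rx":0,"ry":0,"rz":0.1},{"tx":0.00045,"ty":-0.009,"tz":0,"rx":0,"ry":0,"rz":0.1},{"tx":0.00045,"ty":-0.009,"tz":0,"rx":0,"ry":0,"rz":0.1},{"tx":0.00045,"ty":-0.009,"tz":0,"rx":0,"ry":0,"rz":0.1},{"tx":0,"ty":0,"tz":0,"rx":0,"ry":0,"rz":0}]';python3 st.py
python3 -m jog '[{"tx":0.0002,"ty":-0.0045,"tz":0,"rx":0,"ry":0,"rz":0.05},{"tx":0.0002,"ty":-0.0045,"tz":0,"rx":0,"ry":0,"rz":0.05},{"tx":0,"ty":0,"tz":0,"rx":0,"ry":0,"rz":0}]';python3 st.py
```

```text
clock: 19.65
ee_pos: [653.7, -95.3, 75.7]
tcp_rot: [[-0.994, 0.108, 0.002], [0.108, 0.994, 0.001], [-0.001, 0.001, -1.0]]
contact_force: [3.0, 1.4, -4.2]
opening: 0.23
r,ang 91.6 0.001 [ 3.   1.4 -4.2] [ 0.34 -0.7  -0.19]
clock: 19.95
ee_pos: [652.5, -103.6, 75.7]
tcp_rot: [[-0.979, 0.204, 0.002], [0.204, 0.979, 0.001], [-0.002, 0.001, -1.0]]
contact_force: [3.6, 1.8, -6.4]
opening: 0.233
r,ang 91.5 -0.09 [ 3.6  1.8 -6.4] [ 0.39 -1.03 -0.13]
```

```bash
for i in a; do
python3 -m jog '[{"tx":0.0001,"ty":-0.0036,"tz":0,"rx":0,"ry":0,"rz":0.04},{"tx":0,"ty":0,"tz":0,"rx":0,"ry":0,"rz":0}]'|grep force;python3 st.py
python3 -m jog '[{"tx":0.0001,"ty":-0.0036,"tz":0,"rx":0,"ry":0,"rz":0.04},{"tx":0,"ty":0,"tz":0,"rx":0,"ry":0,"rz":0}]'|grep force;python3 st.py
python3 -m jog '[{"tx":0.0001,"ty":-0.0036,"tz":0,"rx":0,"ry":0,"rz":0.04},{"tx":0,"ty":0,"tz":0,"rx":0,"ry":0,"rz":0}]'|grep force;python3 st.py; done
```

```text
contact_force: [4.1, 1.7, -7.1]
r,ang 91.5 -0.13 [ 4.1  1.7 -7.1] [ 0.45 -1.15 -0.11]
contact_force: [5.3, 0.5, -6.7]
r,ang 91.5 -0.17 [ 5.3  0.5 -6.7] [ 0.3  -1.16 -0.16]
contact_force: [4.9, 1.8, -7.0]
r,ang 91.5 -0.21 [ 4.9  1.8 -7. ] [ 0.32 -1.22 -0.09]
```

```bash
for i in a; do
python3 -m jog '[{"tx":0.0003,"ty":-0.0036,"tz":0,"rx":0,"ry":0,"rz":0.04},{"tx":0,"ty":0,"tz":0,"rx":0,"ry":0,"rz":0}]'|grep force;python3 st.py
python3 -m jog '[{"tx":0.0003,"ty":-0.0036,"tz":0,"rx":0,"ry":0,"rz":0.04},{"tx":0,"ty":0,"tz":0,"rx":0,"ry":0,"rz":0}]'|grep force;python3 st.py
python3 -m jog '[{"tx":0.0003,"ty":-0.0027,"tz":0,"rx":0,"ry":0,"rz":0.03},{"tx":0,"ty":0,"tz":0,"rx":0,"ry":0,"rz":0}]'|grep force;python3 st.py; done
```

```text
contact_force: [5.6, 1.2, -8.1]
r,ang 91.5 -0.25 [ 5.6  1.2 -8.1] [ 0.28 -1.29 -0.1 ]
contact_force: [5.7, 0.9, -8.1]
r,ang 91.5 -0.291 [ 5.7  0.9 -8.1] [ 0.1  -1.47 -0.17]
contact_force: [7.2, 2.1, -8.6]
r,ang 91.4 -0.307 [ 7.2  2.1 -8.6] [ 0.42 -1.7  -0.04]
```

```bash
for i in a; do
python3 -m jog '[{"tx":0.0001,"ty":-0.0015,"tz":0,"rx":0,"ry":0,"rz":0.01},{"tx":0,"ty":0,"tz":0,"rx":0,"ry":0,"rz":0},{"tx":0,"ty":0,"tz":0,"rx":0,"ry":0,"rz":0}]'|grep force;python3 st.py
python3 -m jog '[{"tx":0.0001,"ty":-0.0015,"tz":0,"rx":0,"ry":0,"rz":0.01},{"tx":0,"ty":0,"tz":0,"rx":0,"ry":0,"rz":0},{"tx":0,"ty":0,"tz":0,"rx":0,"ry":0,"rz":0}]'|grep force;python3 st.py
python3 -m jog '[{"tx":0.0001,"ty":-0.0015,"tz":0,"rx":0,"ry":0,"rz":0.01},{"tx":0,"ty":0,"tz":0,"rx":0,"ry":0,"rz":0},{"tx":0,"ty":0,"tz":0,"rx":0,"ry":0,"rz":0}]'|grep force;python3 st.py; done
python3 -c "
from h import *
t=shot('scene');o=proj(t,[540,-60,80]).astype(int)
for m,at,c in masks(t,'spanner'):print(c,m.sum(),np.round(fit([(t,m)],SPAN,505,-80,70,-.094),3))
cv2.imwrite('pics/s7.png',cv2.resize(t['color'][o[1]-50:o[1]+50,o[0]-65:o[0]+65],None,fx=5,fy=5,interpolation=cv2.INTER_CUBIC))"
```

```text
contact_force: [7.9, 3.6, -9.0]
r,ang 91.4 -0.309 [ 7.9  3.6 -9. ] [ 0.67 -1.85 -0.06]
contact_force: [9.3, 5.6, -9.5]
r,ang 91.3 -0.313 [ 9.3  5.6 -9.5] [ 1.01 -2.07 -0.06]
contact_force: [10.0, 6.9, -9.6]
r,ang 91.2 -0.317 [10.   6.9 -9.6] [ 1.29 -2.3  -0.04]
0.82 602 [ 5.05832e+02 -7.85940e+01 -1.24000e-01  6.04000e-01]
0.62 5663 [ 5.05e+02 -8.00e+01 -3.94e-01  1.00e+00]
0.34 561 [ 5.05e+02 -8.00e+01 -3.94e-01  1.00e+00]
```

```bash

python3 -m jog '[{"tx":0.0003,"ty":-0.002,"tz":0,"rx":0,"ry":0,"rz":0},{"tx":0.0003,"ty":-0.002,"tz":0,"rx":0,"ry":0,"rz":0},{"tx":0,"ty":0,"tz":0,"rx":0,"ry":0,"rz":0},{"tx":0,"ty":0,"tz":0,"rx":0,"ry":0,"rz":0}]'|grep force;python3 st.py
python3 -m jog '[{"tx":0,"ty":0,"tz":0,"rx":0,"ry":0,"rz":0},{"tx":0,"ty":0,"tz":0,"rx":0,"ry":0,"rz":0}]'|grep force;python3 st.py
```

```text
contact_force: [13.1, 9.9, -10.6]
r,ang 91.1 -0.327 [ 13.1   9.9 -10.6] [ 2.04 -3.   -0.06]
contact_force: [13.0, 10.0, -11.5]
r,ang 91.1 -0.327 [ 13.   10.  -11.5] [ 2.09 -2.99 -0.1 ]
```

View pics/s7.png

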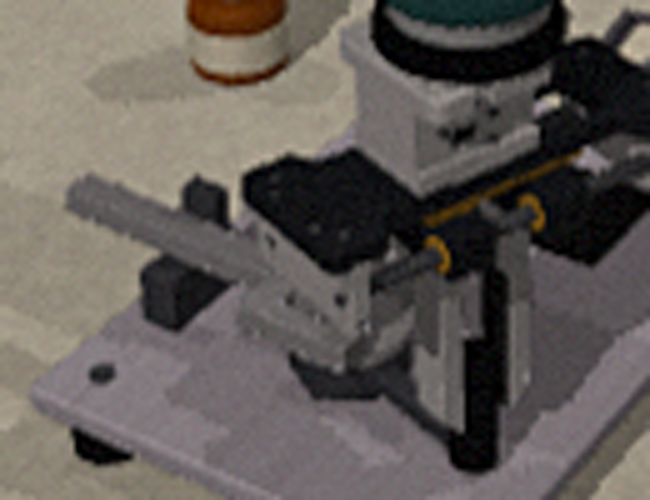

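```bash

python3 -m jog '[{"tx":0,"ty":0.002,"tz":0,"rx":0,"ry":0,"rz":0},{"tx":0,"ty":0.002,"tz":0,"rx":0,"ry":0,"rz":0},{"tx":0,"ty":0,"tz":0,"rx":0,"ry":0,"rz":0}]';python3 st.py
python3 -m jog '[{"tx":0,"ty":0,"tz":0,"rx":0,"ry":0,"rz":0},{"tx":0,"ty":0,"tz":0,"rx":0,"ry":0,"rz":0},{"tx":0,"ty":0,"tz":0,"rx":0,"ry":0,"rz":0},{"tx":0,"ty":0,"tz":-0.01,"rx":0,"ry":0,"rz":0},{"tx":0,"ty":0,"tz":-0.03,"rx":0,"ry":0,"rz":0},{"tx":0,"ty":0,"tz":-0.03,"rx":0,"ry":0,"rz":0},{"tx":0,"ty":0,"tz":-0.02,"rx":0,"ry":0,"rz":0},{"tx":0,"ty":0,"tz":0,"rx":0,"ry":0,"rz":0},{"tx":0,"ty":0,"tz":0,"rx":0,"ry":0,"rz":0}]' 0.5
python3 go.py 501.3 -80 160 -0.12
```

```text
clock: 23.05
ee_pos: [645.9, -123.4, 76.0]
tcp_rot: [[-0.895, 0.445, 0.008], [0.445, 0.895, 0.003], [-0.005, 0.006, -1.0]]
contact_force: [10.5, 6.6, -9.5]
opening: 0.23
r,ang 91.1 -0.319 [10.5  6.6 -9.5] [ 1.3  -2.37  0.05]
clock: 23.95
ee_pos: [641.4, -128.2, 167.0]
tcp_rot: [[-0.892, 0.452, 0.002], [0.452, 0.892, -0.0], [-0.001, 0.001, -1.0]]
contact_force: [0.2, -0.3, -0.0]
opening: 0.496
tcp [ 641.4 -128.2  167. ] yaw 2.673 F [ 0.2 -0.3 -0. ] op 0.496 q7 1.47 t 23.95
shift now [ 0.1467 -0.0203  0.0067] rz -0.349 shift after turn [0.1448 0.0311 0.0067] tilt fix rx,ry [0.0006 0.0014]
```

```bash

python3 -m jog '[{"tx":0,"ty":0,"tz":0,"rx":0,"ry":0,"rz":-0.117},{"tx":0,"ty":0,"tz":0,"rx":0,"ry":0,"rz":-0.116},{"tx":0,"ty":0,"tz":0,"rx":0,"ry":0,"rz":-0.116},{"tx":0.029,"ty":0.006,"tz":0,"rx":0,"ry":0,"rz":0},{"tx":0.03,"ty":0.007,"tz":0,"rx":0,"ry":0,"rz":0},{"tx":0.03,"ty":0.006,"tz":0,"rx":0,"ry":0,"rz":0},{"tx":0.03,"ty":0.006,"tz":0,"rx":0,"ry":0,"rz":0},{"tx":0.0258,"ty":0.006,"tz":0.007,"rx":0,"ry":0,"rz":0},{"tx":0,"ty":0,"tz":0,"rx":0,"ry":0,"rz":0},{"tx":0,"ty":0,"tz":0,"rx":0,"ry":0,"rz":0},{"tx":0,"ty":0,"tz":0,"rx":0,"ry":0,"rz":0}]'
python3 go.py 501.3 -80 71.5 -0.12
python3 - <<'E'
from h import *
t=shot("top");s=shot("scene")
for m,at,c in masks(s,'spanner'):print(c,m.sum(),np.round(fit([(s,m)],SPAN,505,-80,70,-.094),3))
for p,n in((t,"T"),(s,"S")):
  for d in spotter.landmark_of(p,"nut_grip")[:2]:
    X=at_z(p,d["at"],106);v=X[:2]-[562.5,-86.8];print(n,round(float(d["confidence"]),2),X.round(1),np.hypot(*v).round(1),(np.arctan2(v[1],v[0])+.094).round(3))
o=proj(s,[540,-60,80]).astype(int)
cv2.imwrite('pics/s8.png',cv2.resize(s['color'][o[1]-50:o[1]+50,o[0]-65:o[0]+65],None,fx=5,fy=5,interpolation=cv2.INTER_CUBIC))
E
```

```text
clock: 25.05
ee_pos: [502.7, -80.2, 159.1]
tcp_rot: [[-0.993, 0.12, 0.002], [0.12, 0.993, -0.0], [-0.002, -0.0, -1.0]]
contact_force: [-0.2, -0.0, -0.1]
opening: 0.498
tcp [502.7 -80.2 159.1] yaw 3.022 F [-0.2 -0.  -0.1] op 0.498 q7 1.72 t 25.05
shift now [0.0015 0.     0.0876] rz 0.0 shift after turn [0.0015 0.     0.0876] tilt fix rx,ry [-0.0001  0.0019]
0.83 775 [ 5.06193e+02 -7.89470e+01 -1.26000e-01  2.96000e-01]
0.58 8477 [658.211 -61.268  -2.056   0.872]
T 0.64 [ 648.3 -115.7  106. ] 90.6 -0.23
S 0.66 [ 655.6 -138.9  106. ] 106.7 -0.417
```

View pics/s8.png

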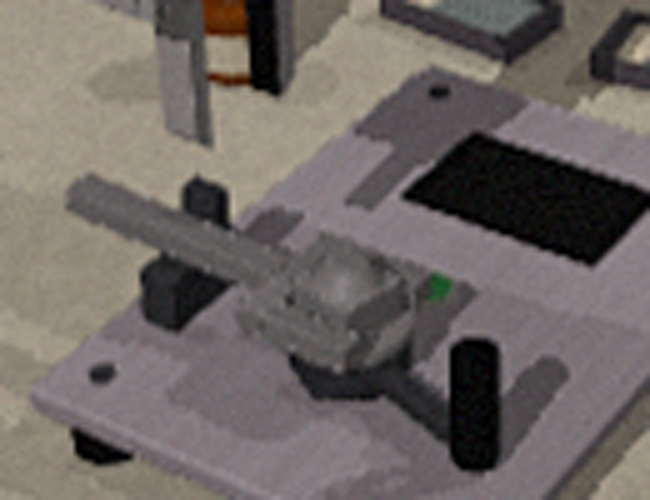

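```bash

python3 -m jog '[{"tx":0.0015,"ty":0,"tz":0.03,"rx":0,"ry":0.0015,"rz":0},{"tx":0,"ty":0,"tz":0.03,"rx":0,"ry":0,"rz":0},{"tx":0,"ty":0,"tz":0.017,"rx":0,"ry":0,"rz":0},{"tx":0,"ty":0,"tz":0.01,"rx":0,"ry":0,"rz":0},{"tx":0,"ty":0,"tz":0,"rx":0,"ry":0,"rz":0},{"tx":0,"ty":0,"tz":0,"rx":0,"ry":0,"rz":0}]'
python3 -m jog '[{"tx":0,"ty":0,"tz":0,"rx":0,"ry":0,"rz":0},{"tx":0,"ty":0,"tz":0,"rx":0,"ry":0,"rz":0},{"tx":0,"ty":0,"tz":0,"rx":0,"ry":0,"rz":0},{"tx":0,"ty":0,"tz":0,"rx":0,"ry":0,"rz":0},{"tx":0,"ty":0,"tz":0,"rx":0,"ry":0,"rz":0},{"tx":0,"ty":0,"tz":0,"rx":0,"ry":0,"rz":0},{"tx":0,"ty":0,"tz":0,"rx":0,"ry":0,"rz":0}]' 0 50
```

```text
clock: 25.9
ee_pos: [500.8, -79.8, 72.7]
tcp_rot: [[-0.993, 0.12, 0.001], [0.12, 0.993, 0.0], [-0.001, 0.0, -1.0]]
contact_force: [0.1, -0.1, -0.0]
opening: 0.499
clock: 26.6
ee_pos: [500.5, -79.4, 72.7]
tcp_rot: [[-0.993, 0.119, 0.001], [0.119, 0.993, 0.001], [-0.0, 0.001, -1.0]]
contact_force: [-0.4, 1.3, 6.4]
opening: 0.188
```

```bash

python3 -m jog '[{"tx":0,"ty":0,"tz":-0.004,"rx":0,"ry":0,"rz":0},{"tx":0,"ty":0,"tz":-0.006,"rx":0,"ry":0,"rz":0},{"tx":0,"ty":0,"tz":0,"rx":0,"ry":0,"rz":0}]'
python3 -m jog '[{"tx":0,"ty":0,"tz":-0.01,"rx":0,"ry":0,"rz":0},{"tx":0,"ty":0,"tz":-0.02,"rx":0,"ry":0,"rz":0},{"tx":0,"ty":0,"tz":-0.02,"rx":0,"ry":0,"rz":0},{"tx":0,"ty":0,"tz":-0.01,"rx":0,"ry":0,"rz":0},{"tx":0,"ty":0,"tz":0,"rx":0,"ry":0,"rz":0},{"tx":0,"ty":0,"tz":0,"rx":0,"ry":0,"rz":0}]'
python3 - <<'E'
from h import *
from go import need
need(481.4,-369.4,142,.0895)
s=shot("scene");z=env.read_state()["ee_pos"][2]-1
for m,at,c in masks(s,'spanner'):print(c,m.sum(),np.round(fit([(s,m)],SPAN,505,-80,z,-.11),3))
E
```

```text
clock: 26.9
ee_pos: [499.1, -79.2, 82.3]
tcp_rot: [[-0.993, 0.119, -0.002], [0.119, 0.993, 0.001], [0.002, 0.001, -1.0]]
contact_force: [-0.9, -0.7, -5.1]
opening: 0.184
clock: 27.5
ee_pos: [500.1, -79.6, 142.2]
tcp_rot: [[-0.993, 0.12, -0.0], [0.12, 0.993, 0.0], [0.0, 0.0, -1.0]]
contact_force: [0.8, 0.9, -3.8]
opening: 0.185
tcp [500.1 -79.6 142.2] yaw 3.022 F [ 0.8  0.9 -3.8] op 0.185 q7 1.73 t 27.5
shift now [-1.61e-02 -2.90e-01  1.00e-04] rz -0.209 shift after turn [ 4.45e-02 -2.87e-01  1.00e-04] tilt fix rx,ry [ 0.0003 -0.0002]
0.89 853 [ 5.07084e+02 -8.05760e+01 -1.18000e-01  2.24000e-01]
```

```bash

python3 -m jog '[{"tx":-0.0016,"ty":-0.029,"tz":0,"rx":0,"ry":0,"rz":0},{"tx":-0.0016,"ty":-0.029,"tz":0,"rx":0,"ry":0,"rz":0},{"tx":-0.0016,"ty":-0.029,"tz":0,"rx":0,"ry":0,"rz":0},{"tx":-0.0016,"ty":-0.029,"tz":0,"rx":0,"ry":0,"rz":0},{"tx":-0.0016,"ty":-0.029,"tz":0,"rx":0,"ry":0,"rz":0},{"tx":-0.0016,"ty":-0.029,"tz":0,"rx":0,"ry":0,"rz":0},{"tx":-0.0016,"ty":-0.029,"tz":0,"rx":0,"ry":0,"rz":0},{"tx":-0.0016,"ty":-0.029,"tz":0,"rx":0,"ry":0,"rz":0},{"tx":-0.0016,"ty":-0.029,"tz":0,"rx":0,"ry":0,"rz":0},{"tx":-0.0016,"ty":-0.029,"tz":0,"rx":0,"ry":0,"rz":0},{"tx":0,"ty":0,"tz":0,"rx":0,"ry":0,"rz":-0.104},{"tx":0,"ty":0,"tz":0,"rx":0,"ry":0,"rz":-0.104}]'
python3 -m jog '[{"tx":0,"ty":0,"tz":0,"rx":0,"ry":0,"rz":0},{"tx":0,"ty":0,"tz":0,"rx":0,"ry":0,"rz":0}]'
python3 go.py 481.4 -369.4 5.5 0.0895
```

```text
clock: 28.8
ee_pos: [480.1, -370.4, 140.6]
tcp_rot: [[-0.996, -0.09, -0.002], [-0.09, 0.996, 0.001], [0.002, 0.001, -1.0]]
contact_force: [0.5, 0.3, -3.2]
opening: 0.183
clock: 29.0
ee_pos: [481.0, -369.0, 141.3]
tcp_rot: [[-0.996, -0.086, -0.001], [-0.086, 0.996, 0.002], [0.001, 0.002, -1.0]]
contact_force: [-0.4, 0.2, -2.9]
opening: 0.187
tcp [ 481.  -369.   141.3] yaw -3.056 F [-0.4  0.2 -2.9] op 0.187 q7 2.36 t 29.0
shift now [-0.0005 -0.0006  0.1358] rz -0.004 shift after turn [-0.0005 -0.0006  0.1358] tilt fix rx,ry [ 0.0016 -0.0012]
```

```bash

python3 -m jog '[{"tx":0,"ty":0,"tz":0.03,"rx":0,"ry":0,"rz":0},{"tx":0,"ty":0,"tz":0.03,"rx":0,"ry":0,"rz":0},{"tx":0,"ty":0,"tz":0.03,"rx":0,"ry":0,"rz":0},{"tx":0,"ty":0,"tz":0.025,"rx":0,"ry":0,"rz":0},{"tx":0,"ty":0,"tz":0.012,"rx":0,"ry":0,"rz":0},{"tx":0,"ty":0,"tz":0.005,"rx":0,"ry":0,"rz":0},{"tx":0,"ty":0,"tz":0,"rx":0,"ry":0,"rz":0},{"tx":0,"ty":0,"tz":0,"rx":0,"ry":0,"rz":0}]'
python3 -m jog '[{"tx":0,"ty":0,"tz":0.0015,"rx":0,"ry":0,"rz":0},{"tx":0,"ty":0,"tz":0.001,"rx":0,"ry":0,"rz":0},{"tx":0,"ty":0,"tz":0,"rx":0,"ry":0,"rz":0},{"tx":0,"ty":0,"tz":0,"rx":0,"ry":0,"rz":0}]'
```

```text
clock: 29.8
ee_pos: [482.3, -370.0, 11.3]
tcp_rot: [[-0.996, -0.088, 0.001], [-0.088, 0.996, -0.001], [-0.001, -0.001, -1.0]]
contact_force: [0.9, -0.4, -2.5]
opening: 0.187
clock: 30.2
ee_pos: [481.6, -369.5, 8.0]
tcp_rot: [[-0.996, -0.088, 0.0], [-0.088, 0.996, 0.0], [-0.0, 0.0, -1.0]]
contact_force: [0.1, 0.2, -2.8]
opening: 0.184
```

```bash

python3 -m jog '[{"tx":0,"ty":0,"tz":0.001,"rx":0,"ry":0,"rz":0},{"tx":0,"ty":0,"tz":0.001,"rx":0,"ry":0,"rz":0},{"tx":0,"ty":0,"tz":0,"rx":0,"ry":0,"rz":0},{"tx":0,"ty":0,"tz":0,"rx":0,"ry":0,"rz":0}]'
python3 -m jog '[{"tx":0,"ty":0,"tz":0,"rx":0,"ry":0,"rz":0},{"tx":0,"ty":0,"tz":0,"rx":0,"ry":0,"rz":0},{"tx":0,"ty":0,"tz":0,"rx":0,"ry":0,"rz":0},{"tx":0,"ty":0,"tz":0,"rx":0,"ry":0,"rz":0},{"tx":0,"ty":0,"tz":0,"rx":0,"ry":0,"rz":0},{"tx":0,"ty":0,"tz":-0.02,"rx":0,"ry":0,"rz":0},{"tx":0,"ty":0,"tz":-0.03,"rx":0,"ry":0,"rz":0},{"tx":0,"ty":0,"tz":-0.04,"rx":0,"ry":0,"rz":0},{"tx":0,"ty":0,"tz":-0.04,"rx":0,"ry":0,"rz":0},{"tx":0,"ty":0,"tz":-0.04,"rx":0,"ry":0,"rz":0},{"tx":0,"ty":0,"tz":-0.03,"rx":0,"ry":0,"rz":0},{"tx":0,"ty":0,"tz":0,"rx":0,"ry":0,"rz":0}]' 1
cat > trays.py <<'E'
import look
from look import *
both("spanner",SPAN,4,11,0.09);both("tray1",TRAY,0,9)
E
python3 trays.py
```

```text
clock: 30.6
ee_pos: [481.6, -369.5, 6.7]
tcp_rot: [[-0.996, -0.088, 0.0], [-0.088, 0.996, 0.0], [-0.0, 0.0, -1.0]]
contact_force: [-2.5, 0.5, 5.5]
opening: 0.185
clock: 31.8
ee_pos: [483.9, -371.4, 210.4]
tcp_rot: [[-0.996, -0.088, 0.007], [-0.088, 0.996, -0.005], [-0.007, -0.006, -1.0]]
contact_force: [0.3, 0.0, 0.3]
opening: 0.999
spanner T 0.82 [487.861, -368.162, 0.083, 0.217]
spanner S 0.82 [488.066, -368.331, 0.085, 0.105]
spanner B 0.82 [487.93, -368.26, 0.084, 0.324]
spanner T 0.52 [728.242, -73.888, -0.079, 0.603]
tray1 T 0.95 [437.129, 286.511, -0.184, 0.05]
tray1 S 0.95 [439.561, 284.876, -0.164, 0.064]
tray1 B 0.95 [438.409, 286.261, -0.177, 0.133]
tray1 T 0.88 [575.198, 415.659, 0.11, 0.1]
tray1 S 0.88 [573.777, 417.249, 0.143, 0.057]
tray1 B 0.88 [574.116, 416.146, 0.134, 0.166]
tray1 T 0.83 [418.182, 412.783, -0.166, 0.051]
tray1 S 0.83 [416.435, 414.728, -0.202, 0.064]
tray1 B 0.83 [417.503, 413.076, -0.167, 0.126]
tray1 T 0.76 [581.045, 288.579, 0.01, 0.055]
tray1 S 0.76 [580.791, 289.312, 0.03, 0.051]
tray1 B 0.76 [580.858, 288.685, 0.015, 0.113]
```

```bash

python3 -m jog '[{"tx":-0.008,"ty":0.035,"tz":0,"rx":0,"ry":0,"rz":0.013},{"tx":-0.01,"ty":0.042,"tz":0,"rx":0,"ry":0,"rz":0.01},{"tx":-0.01,"ty":0.042,"tz":0,"rx":0,"ry":0,"rz":0.01},{"tx":-0.01,"ty":0.042,"tz":0,"rx":0,"ry":0,"rz":0.01},{"tx":-0.01,"ty":0.042,"tz":0,"rx":0,"ry":0,"rz":0.01},{"tx":-0.01,"ty":0.042,"tz":0,"rx":0,"ry":0,"rz":0.01},{"tx":-0.01,"ty":0.042,"tz":0,"rx":0,"ry":0,"rz":0.01},{"tx":-0.01,"ty":0.042,"tz":0,"rx":0,"ry":0,"rz":0},{"tx":-0.01,"ty":0.042,"tz":0,"rx":0,"ry":0,"rz":0},{"tx":-0.01,"ty":0.042,"tz":0,"rx":0,"ry":0,"rz":0},{"tx":-0.01,"ty":0.042,"tz":0,"rx":0,"ry":0,"rz":0},{"tx":-0.01,"ty":0.042,"tz":0,"rx":0,"ry":0,"rz":0}]'
python3 -m jog '[{"tx":0,"ty":0.042,"tz":0,"rx":0,"ry":0,"rz":0},{"tx":0,"ty":0.042,"tz":0,"rx":0,"ry":0,"rz":0},{"tx":0,"ty":0.042,"tz":0.03,"rx":0,"ry":0,"rz":0},{"tx":0,"ty":0.03,"tz":0.03,"rx":0,"ry":0,"rz":0},{"tx":0,"ty":0,"tz":0,"rx":0,"ry":0,"rz":0},{"tx":0,"ty":0,"tz":0,"rx":0,"ry":0,"rz":0}]'
python3 go.py 580.6 288.5 60 0.015
```

```text
clock: 33.3
ee_pos: [580.0, 133.1, 204.7]
tcp_rot: [[-1.0, -0.015, -0.002], [-0.015, 1.0, -0.0], [0.002, -0.0, -1.0]]
contact_force: [1.5, -0.3, -1.0]
opening: 1.004
clock: 33.9
ee_pos: [577.0, 285.9, 144.9]
tcp_rot: [[-1.0, -0.017, -0.003], [-0.017, 1.0, -0.002], [0.003, -0.002, -1.0]]
contact_force: [0.1, 0.4, 0.9]
opening: 1.0
tcp [577.  285.9 144.9] yaw -3.125 F [0.1 0.4 0.9] op 1.0 q7 1.18 t 33.9
shift now [-0.004   0.0027  0.0849] rz 0.002 shift after turn [-0.004   0.0027  0.0849] tilt fix rx,ry [-0.002  -0.0032]
```

```bash

python3 -m jog '[{"tx":-0.004,"ty":0.0027,"tz":0.03,"rx":0,"ry":0,"rz":0},{"tx":0,"ty":0,"tz":0.03,"rx":0,"ry":0,"rz":0},{"tx":0,"ty":0,"tz":0.03,"rx":0,"ry":0,"rz":0},{"tx":0,"ty":0,"tz":0.025,"rx":0,"ry":0,"rz":0},{"tx":0,"ty":0,"tz":0.015,"rx":0,"ry":0,"rz":0},{"tx":0,"ty":0,"tz":0.007,"rx":0,"ry":0,"rz":0},{"tx":0,"ty":0,"tz":0,"rx":0,"ry":0,"rz":0}]'
python3 go.py 580.6 288.5 3.5 0.015
python3 -m jog '[{"tx":0,"ty":0,"tz":0.002,"rx":0,"ry":0,"rz":0},{"tx":0,"ty":0,"tz":0,"rx":0,"ry":0,"rz":0},{"tx":0,"ty":0,"tz":0,"rx":0,"ry":0,"rz":0},{"tx":0,"ty":0,"tz":0,"rx":0,"ry":0,"rz":0},{"tx":0,"ty":0,"tz":0,"rx":0,"ry":0,"rz":0},{"tx":0,"ty":0,"tz":0,"rx":0,"ry":0,"rz":0},{"tx":0,"ty":0,"tz":0,"rx":0,"ry":0,"rz":0}]' 0.3 30
```

```text
clock: 34.6
ee_pos: [582.5, 288.1, 9.9]
tcp_rot: [[-1.0, -0.014, -0.0], [-0.014, 1.0, -0.0], [0.0, -0.0, -1.0]]
contact_force: [-0.0, 0.6, 0.6]
opening: 1.0
tcp [582.5 288.1   9.9] yaw -3.128 F [-0.   0.6  0.6] op 1.0 q7 1.19 t 34.6
shift now [0.0019 0.0004 0.0064] rz -0.001 shift after turn [0.0019 0.0004 0.0064] tilt fix rx,ry [-0.0002 -0.0001]
clock: 35.3
ee_pos: [582.2, 289.2, 8.3]
tcp_rot: [[-1.0, -0.015, 0.0], [-0.015, 1.0, 0.001], [-0.0, 0.001, -1.0]]
contact_force: [-1.6, 0.5, 3.8]
opening: 0.611
```

```bash

python3 -m jog '[{"tx":0,"ty":0,"tz":-0.02,"rx":0,"ry":0,"rz":0},{"tx":0,"ty":0,"tz":-0.03,"rx":0,"ry":0,"rz":0},{"tx":0,"ty":0,"tz":-0.03,"rx":0,"ry":0,"rz":0},{"tx":0,"ty":-0.03,"tz":-0.01,"rx":0,"ry":0,"rz":0.027},{"tx":0,"ty":-0.035,"tz":0,"rx":0,"ry":0,"rz":0.027},{"tx":0,"ty":-0.035,"tz":0,"rx":0,"ry":0,"rz":0.027},{"tx":0,"ty":-0.035,"tz":0,"rx":0,"ry":0,"rz":0.027},{"tx":0,"ty":-0.035,"tz":0,"rx":0,"ry":0,"rz":0},{"tx":0,"ty":-0.025,"tz":0,"rx":0,"ry":0,"rz":0},{"tx":0,"ty":-0.015,"tz":0,"rx":0,"ry":0,"rz":0},{"tx":0,"ty":0,"tz":0,"rx":0,"ry":0,"rz":0},{"tx":0,"ty":0,"tz":0,"rx":0,"ry":0,"rz":0}]'
python3 go.py 579.2 76.7 60 -0.094
```

```text
clock: 36.5
ee_pos: [571.7, 80.9, 97.7]
tcp_rot: [[-0.996, 0.092, 0.0], [0.092, 0.996, 0.002], [0.0, 0.002, -1.0]]
contact_force: [-0.2, 1.4, -1.6]
opening: 0.616
tcp [571.7  80.9  97.7] yaw 3.05 F [-0.2  1.4 -1.6] op 0.616 q7 1.4 t 36.5
shift now [-0.0079 -0.0036  0.0377] rz 0.002 shift after turn [-0.0079 -0.0036  0.0377] tilt fix rx,ry [ 0.0017 -0.0001]
```

```bash

python3 -m jog '[{"tx":-0.004,"ty":-0.002,"tz":0.015,"rx":0,"ry":0,"rz":0.001},{"tx":-0.004,"ty":-0.0016,"tz":0.015,"rx":0,"ry":0,"rz":0.001},{"tx":0,"ty":0,"tz":0.008,"rx":0,"ry":0,"rz":0},{"tx":0,"ty":0,"tz":0,"rx":0,"ry":0,"rz":0},{"tx":0,"ty":0,"tz":0,"rx":0,"ry":0,"rz":0},{"tx":0,"ty":0,"tz":0,"rx":0,"ry":0,"rz":0}]'
python3 go.py 579.2 76.7 49 -0.094
python3 - <<'E'
from h import *
s=shot("scene");t=shot("top");e=env.read_state();z=e["ee_pos"][2]-8.3
for p,n in((s,"S"),(t,"T")):
  for m,at,c in masks(p,'tray1'):
    X=at_z(p,at,z+9)
    if np.hypot(*(X[:2]-[578,77]))<70:print(n,c,m.sum(),np.round(fit([(p,m)],TRAY,578,77,z,-.094),3))
E
```

```text
clock: 37.1
ee_pos: [579.3, 75.3, 60.0]
tcp_rot: [[-0.996, 0.095, 0.0], [0.095, 0.996, 0.0], [-0.0, 0.0, -1.0]]
contact_force: [0.5, 0.2, -1.2]
opening: 0.614
tcp [579.3  75.3  60. ] yaw 3.047 F [ 0.5  0.2 -1.2] op 0.614 q7 1.41 t 37.1
shift now [0.0003 0.0014 0.011 ] rz -0.001 shift after turn [0.0003 0.0014 0.011 ] tilt fix rx,ry [0.0005 0.0003]
S 0.63 554 [ 5.77596e+02  7.57050e+01 -5.60000e-02  3.89000e-01]
```

```bash

python3 -m jog '[{"tx":0.0003,"ty":0.0012,"tz":0.006,"rx":0,"ry":0,"rz":0},{"tx":0,"ty":0,"tz":0.004,"rx":0,"ry":0,"rz":0},{"tx":0,"ty":0,"tz":0.001,"rx":0,"ry":0,"rz":0},{"tx":0,"ty":0,"tz":0,"rx":0,"ry":0,"rz":0},{"tx":0,"ty":0,"tz":0,"rx":0,"ry":0,"rz":0}]'
python3 -m jog '[{"tx":0,"ty":0,"tz":0.001,"rx":0,"ry":0,"rz":0},{"tx":0,"ty":0,"tz":0,"rx":0,"ry":0,"rz":0},{"tx":0,"ty":0,"tz":0,"rx":0,"ry":0,"rz":0}]'
python3 go.py 579.2 76.7 49 -0.094
```

```text
clock: 37.8
ee_pos: [579.0, 76.3, 48.7]
tcp_rot: [[-0.996, 0.095, -0.0], [0.095, 0.996, 0.0], [0.0, 0.0, -1.0]]
contact_force: [-0.9, 0.3, -0.4]
opening: 0.614
clock: 38.1
ee_pos: [579.2, 76.2, 48.3]
tcp_rot: [[-0.996, 0.095, 0.0], [0.095, 0.996, 0.0], [-0.0, 0.0, -1.0]]
contact_force: [-0.5, 0.1, 4.5]
opening: 0.613
tcp [579.2  76.2  48.3] yaw 3.047 F [-0.5  0.1  4.5] op 0.613 q7 1.41 t 38.1
shift now [ 0.      0.0005 -0.0007] rz -0.001 shift after turn [ 0.      0.0005 -0.0007] tilt fix rx,ry [0.0004 0.0004]
```

Contact made at the expected height. I release, rise, move off towards the next tray and measure the stack.

```bash

python3 -m jog '[{"tx":0,"ty":0,"tz":0,"rx":0,"ry":0,"rz":0},{"tx":0,"ty":0,"tz":0,"rx":0,"ry":0,"rz":0},{"tx":0,"ty":0,"tz":0,"rx":0,"ry":0,"rz":0},{"tx":0,"ty":0,"tz":0,"rx":0,"ry":0,"rz":0},{"tx":0,"ty":0,"tz":-0.02,"rx":0,"ry":0,"rz":0},{"tx":0,"ty":0,"tz":-0.03,"rx":0,"ry":0,"rz":0},{"tx":0,"ty":0,"tz":-0.03,"rx":0,"ry":0,"rz":0},{"tx":0,"ty":0,"tz":-0.02,"rx":0,"ry":0,"rz":0},{"tx":0.03,"ty":0.04,"tz":0,"rx":0,"ry":0,"rz":0},{"tx":0.03,"ty":0.04,"tz":0,"rx":0,"ry":0,"rz":0},{"tx":0.03,"ty":0.04,"tz":0,"rx":0,"ry":0,"rz":0},{"tx":0.03,"ty":0.03,"tz":0,"rx":0,"ry":0,"rz":0}]' 0.95
python3 -m jog '[{"tx":0.03,"ty":0.03,"tz":0,"rx":0,"ry":0,"rz":0},{"tx":0,"ty":0.03,"tz":0,"rx":0,"ry":0,"rz":0},{"tx":0,"ty":0,"tz":0,"rx":0,"ry":0,"rz":0},{"tx":0,"ty":0,"tz":0,"rx":0,"ry":0,"rz":0}]' 1
cat > stack.py <<'E'
import sys
from h import *
n=int(sys.argv[1])
t=shot("top");s=shot("scene");z=40+18*(n-1)
ST=[box(-50,50,-29,29,0,18*n)]
for q,p in(("T",t),("S",s)):
  for m,at,c in masks(p,'tray1',.2):
    Xs=at_z(p,at,z+9);Xg=at_z(p,at,9)
    if np.hypot(*(Xs[:2]-[578,77]))<60:print(q,"STACK",round(float(c),2),np.round(fit([(p,m)],TRAY,578,77,z,-.094),3),"whole",np.round(fit([(p,m)],ST,578,77,40,-.094),3))
    else:
        r=fit([(p,m)],TRAY,Xg[0],Xg[1],0,0.0);print(q,round(float(c),2),np.round(r,3))
E
python3 stack.py 1; python3 go.py 437.8 285.9 5 -0.18
```

```text
clock: 39.3
ee_pos: [472.5, 239.8, 147.9]
tcp_rot: [[-0.996, 0.093, 0.0], [0.093, 0.996, 0.002], [-0.0, 0.002, -1.0]]
contact_force: [0.1, 0.6, 0.8]
opening: 0.948
clock: 39.7
ee_pos: [449.4, 299.8, 147.7]
tcp_rot: [[-0.996, 0.093, -0.0], [0.093, 0.996, -0.0], [0.0, -0.0, -1.0]]
contact_force: [1.0, -0.2, 0.2]
opening: 1.0
T STACK 0.97 [ 5.77381e+02  7.68300e+01 -7.10000e-02  6.50000e-02] whole [ 5.77381e+02  7.68300e+01 -7.10000e-02  6.50000e-02]
T 0.91 [5.88188e+02 4.17551e+02 1.26000e-01 3.85000e-01]
T 0.6 [252.85  303.379   0.814   1.   ]
S 0.64 [5.75275e+02 4.17579e+02 9.90000e-02 6.90000e-02]
S STACK 0.62 [ 5.77883e+02  7.93550e+01 -8.40000e-02  9.90000e-02] whole [ 5.77883e+02  7.93550e+01 -8.40000e-02  9.90000e-02]
S 0.62 [ 4.35910e+02  2.87975e+02 -2.26000e-01  8.40000e-02]
S 0.59 [ 4.19263e+02  4.13323e+02 -1.46000e-01  6.10000e-02]
tcp [450.  297.9 147.9] yaw 3.044 F [-0.5 -0.8  0.7] op 1.001 q7 0.96 t 39.9
shift now [ 0.011  -0.0131  0.1429] rz 0.083 shift after turn [ 0.0099 -0.014   0.1429] tilt fix rx,ry [-0.0004 -0.0001]
```

```bash

python3 -m jog '[{"tx":0.01,"ty":-0.014,"tz":0.03,"rx":0,"ry":0,"rz":0.083},{"tx":0,"ty":0,"tz":0.03,"rx":0,"ry":0,"rz":0},{"tx":0,"ty":0,"tz":0.03,"rx":0,"ry":0,"rz":0},{"tx":0,"ty":0,"tz":0.025,"rx":0,"ry":0,"rz":0},{"tx":0,"ty":0,"tz":0.015,"rx":0,"ry":0,"rz":0},{"tx":0,"ty":0,"tz":0.008,"rx":0,"ry":0,"rz":0},{"tx":0,"ty":0,"tz":0.003,"rx":0,"ry":0,"rz":0},{"tx":0,"ty":0,"tz":0,"rx":0,"ry":0,"rz":0},{"tx":0,"ty":0,"tz":0,"rx":0,"ry":0,"rz":0}]'
python3 go.py 437.8 285.9 6 -0.18
```

```text
clock: 40.8
ee_pos: [438.9, 286.8, 7.6]
tcp_rot: [[-0.984, 0.177, 0.001], [0.177, 0.984, 0.001], [-0.001, 0.001, -1.0]]
contact_force: [0.4, 0.3, -0.1]
opening: 1.002
tcp [438.9 286.8   7.6] yaw 2.963 F [ 0.4  0.3 -0.1] op 1.002 q7 0.95 t 40.8
shift now [ 0.0009 -0.001   0.0016] rz 0.002 shift after turn [ 0.0009 -0.001   0.0016] tilt fix rx,ry [0.0013 0.0009]
```

```bash

python3 -m jog '[{"tx":0.001,"ty":-0.0008,"tz":0,"rx":0,"ry":0,"rz":0.002},{"tx":0,"ty":0,"tz":0,"rx":0,"ry":0,"rz":0},{"tx":0,"ty":0,"tz":0,"rx":0,"ry":0,"rz":0},{"tx":0,"ty":0,"tz":0,"rx":0,"ry":0,"rz":0},{"tx":0,"ty":0,"tz":0,"rx":0,"ry":0,"rz":0},{"tx":0,"ty":0,"tz":0,"rx":0,"ry":0,"rz":0},{"tx":0,"ty":0,"tz":0,"rx":0,"ry":0,"rz":0}]' 0.3 30
python3 -m jog '[{"tx":0,"ty":0,"tz":-0.02,"rx":0,"ry":0,"rz":0},{"tx":0,"ty":0,"tz":-0.03,"rx":0,"ry":0,"rz":0},{"tx":0,"ty":0,"tz":-0.03,"rx":0,"ry":0,"rz":0},{"tx":0,"ty":0,"tz":-0.03,"rx":0,"ry":0,"rz":-0.044},{"tx":-0.022,"ty":-0.03,"tz":0,"rx":0,"ry":0,"rz":-0.043},{"tx":-0.022,"ty":-0.03,"tz":0,"rx":0,"ry":0,"rz":0},{"tx":-0.022,"ty":-0.03,"tz":0,"rx":0,"ry":0,"rz":0},{"tx":-0.022,"ty":-0.03,"tz":0,"rx":0,"ry":0,"rz":0},{"tx":-0.022,"ty":-0.03,"tz":0,"rx":0,"ry":0,"rz":0},{"tx":-0.022,"ty":-0.03,"tz":0,"rx":0,"ry":0,"rz":0},{"tx":-0.015,"ty":-0.01,"tz":0,"rx":0,"ry":0,"rz":0},{"tx":0,"ty":0,"tz":0,"rx":0,"ry":0,"rz":0}]'
python3 go.py 578 76.5 80 -0.094
```

```text
clock: 41.5
ee_pos: [437.1, 286.1, 7.0]
tcp_rot: [[-0.984, 0.179, -0.0], [0.179, 0.984, 0.0], [0.0, 0.0, -1.0]]
contact_force: [1.0, 0.1, 0.8]
opening: 0.618
clock: 42.7
ee_pos: [566.2, 79.0, 116.6]
tcp_rot: [[-0.995, 0.098, 0.001], [0.098, 0.995, -0.001], [-0.001, -0.001, -1.0]]
contact_force: [0.1, -0.1, -1.3]
opening: 0.614
tcp [566.2  79.  116.6] yaw 3.044 F [ 0.1 -0.1 -1.3] op 0.614 q7 1.38 t 42.7
shift now [-0.0119 -0.0013  0.0366] rz -0.004 shift after turn [-0.0119 -0.0014  0.0366] tilt fix rx,ry [-0.0011  0.0014]
```

```bash

python3 -m jog '[{"tx":-0.006,"ty":-0.0015,"tz":0.015,"rx":0,"ry":0,"rz":-0.004},{"tx":-0.0055,"ty":0,"tz":0.015,"rx":0,"ry":0,"rz":0},{"tx":0,"ty":0,"tz":0.012,"rx":0,"ry":0,"rz":0},{"tx":0,"ty":0,"tz":0,"rx":0,"ry":0,"rz":0},{"tx":0,"ty":0,"tz":0,"rx":0,"ry":0,"rz":0},{"tx":0,"ty":0,"tz":0,"rx":0,"ry":0,"rz":0}]'
python3 go.py 577.5 76.3 66 -0.094
```

```text
clock: 43.3
ee_pos: [575.8, 80.2, 75.0]
tcp_rot: [[-0.996, 0.088, 0.0], [0.088, 0.996, 0.0], [-0.0, 0.0, -1.0]]
contact_force: [0.2, -0.8, -0.8]
opening: 0.615
tcp [575.8  80.2  75. ] yaw 3.053 F [ 0.2 -0.8 -0.8] op 0.615 q7 1.39 t 43.3
shift now [-0.002  -0.0037  0.009 ] rz 0.006 shift after turn [-0.0021 -0.0037  0.009 ] tilt fix rx,ry [0.0004 0.0002]
```

```bash

python3 -m jog '[{"tx":-0.002,"ty":-0.0037,"tz":0.003,"rx":0,"ry":0,"rz":0.006},{"tx":0,"ty":0,"tz":0.004,"rx":0,"ry":0,"rz":0},{"tx":0,"ty":0,"tz":0,"rx":0,"ry":0,"rz":0},{"tx":0,"ty":0,"tz":0,"rx":0,"ry":0,"rz":0}]'
python3 -m jog '[{"tx":0,"ty":0,"tz":0.0018,"rx":0,"ry":0,"rz":0},{"tx":0,"ty":0,"tz":0,"rx":0,"ry":0,"rz":0},{"tx":0,"ty":0,"tz":0,"rx":0,"ry":0,"rz":0}]'
python3 go.py 577.5 76.3 65 -0.094
```

```text
clock: 43.7
ee_pos: [577.3, 75.9, 67.7]
tcp_rot: [[-0.995, 0.095, -0.0], [0.095, 0.995, 0.0], [0.0, 0.0, -1.0]]
contact_force: [-0.4, -0.5, -0.8]
opening: 0.614
clock: 44.0
ee_pos: [577.4, 76.1, 66.0]
tcp_rot: [[-0.996, 0.095, -0.0], [0.095, 0.996, 0.0], [0.0, 0.0, -1.0]]
contact_force: [0.5, 0.0, -1.7]
opening: 0.614
tcp [577.4  76.1  66. ] yaw 3.047 F [ 0.5  0.  -1.7] op 0.614 q7 1.4 t 44.0
shift now [-0.0001  0.0002  0.001 ] rz -0.001 shift after turn [-0.0001  0.0002  0.001 ] tilt fix rx,ry [ 0.0004 -0.0003]
```

```bash

python3 -m jog '[{"tx":0,"ty":0,"tz":0.0012,"rx":0,"ry":0,"rz":0},{"tx":0,"ty":0,"tz":0,"rx":0,"ry":0,"rz":0},{"tx":0,"ty":0,"tz":0,"rx":0,"ry":0,"rz":0}]'
python3 -m jog '[{"tx":0,"ty":0,"tz":0,"rx":0,"ry":0,"rz":0},{"tx":0,"ty":0,"tz":0,"rx":0,"ry":0,"rz":0},{"tx":0,"ty":0,"tz":0,"rx":0,"ry":0,"rz":0},{"tx":0,"ty":0,"tz":0,"rx":0,"ry":0,"rz":0},{"tx":0,"ty":0,"tz":-0.02,"rx":0,"ry":0,"rz":0},{"tx":0,"ty":0,"tz":-0.03,"rx":0,"ry":0,"rz":0},{"tx":0,"ty":0,"tz":-0.03,"rx":0,"ry":0,"rz":0},{"tx":0,"ty":0,"tz":-0.01,"rx":0,"ry":0,"rz":0},{"tx":0.024,"ty":0.04,"tz":0,"rx":0,"ry":0,"rz":0},{"tx":0.024,"ty":0.04,"tz":0,"rx":0,"ry":0,"rz":0},{"tx":0.024,"ty":0.04,"tz":0,"rx":0,"ry":0,"rz":0},{"tx":0.024,"ty":0.04,"tz":0,"rx":0,"ry":0,"rz":0}]' 0.95
python3 -m jog '[{"tx":0.024,"ty":0.04,"tz":0,"rx":0,"ry":0,"rz":0.035},{"tx":0.024,"ty":0.04,"tz":0,"rx":0,"ry":0,"rz":0.035},{"tx":0.024,"ty":0.04,"tz":0,"rx":0,"ry":0,"rz":0},{"tx":0.023,"ty":0.04,"tz":0,"rx":0,"ry":0,"rz":0},{"tx":0,"ty":0,"tz":0,"rx":0,"ry":0,"rz":0},{"tx":0,"ty":0,"tz":0,"rx":0,"ry":0,"rz":0},{"tx":0,"ty":0,"tz":0,"rx":0,"ry":0,"rz":0}]' 1
python3 stack.py 2; python3 go.py 417.8 413.0 6 -0.165
```

```text
clock: 44.3
ee_pos: [577.7, 76.1, 65.0]
tcp_rot: [[-0.996, 0.095, 0.0], [0.095, 0.996, 0.0], [-0.0, 0.0, -1.0]]
contact_force: [0.3, -0.2, 1.2]
opening: 0.613
clock: 45.5
ee_pos: [495.7, 245.6, 154.2]
tcp_rot: [[-0.995, 0.095, -0.001], [0.095, 0.995, 0.0], [0.001, -0.0, -1.0]]
contact_force: [0.5, -0.1, 0.6]
opening: 0.951
clock: 46.2
ee_pos: [425.6, 414.0, 154.3]
tcp_rot: [[-0.986, 0.166, -0.0], [0.166, 0.986, -0.002], [0.0, -0.002, -1.0]]
contact_force: [-0.1, -0.3, 0.9]
opening: 1.003
T STACK 0.93 [ 5.77763e+02  7.66340e+01 -9.20000e-02  5.70000e-02] whole [ 5.78383e+02  7.64990e+01 -8.90000e-02  6.00000e-02]
T 0.7 [5.74153e+02 4.15117e+02 1.35000e-01 5.80000e-02]
T 0.49 [ 5.60236e+02  3.82571e+02 -4.87000e-01  1.00000e+00]
S STACK 0.9 [ 5.78301e+02  7.75340e+01 -9.30000e-02  8.20000e-02] whole [ 5.69429e+02  9.87010e+01 -1.48000e-01  3.88000e-01]
S STACK 0.73 [599.63  186.63   -1.172   1.   ] whole [ 5.7629e+02  8.1161e+01 -1.0100e-01  2.9070e+00]
S 0.7 [ 4.18083e+02  4.12899e+02 -2.21000e-01  6.50000e-02]
S 0.58 [5.73615e+02 4.17275e+02 1.39000e-01 6.10000e-02]
S 0.4 [ 7.89471e+02 -6.45980e+01  4.72000e-01  5.80000e-01]
tcp [426.  414.4 154.9] yaw 2.974 F [-0.2 -0.4 -0.9] op 0.999 q7 0.7 t 46.4
shift now [ 0.0078 -0.0027  0.1489] rz -0.002 shift after turn [ 0.0078 -0.0027  0.1489] tilt fix rx,ry [-0.0002  0.0001]
```

```bash

python3 -m jog '[{"tx":0.008,"ty":-0.0027,"tz":0.03,"rx":0,"ry":0,"rz":0.01},{"tx":0,"ty":0,"tz":0.03,"rx":0,"ry":0,"rz":0},{"tx":0,"ty":0,"tz":0.03,"rx":0,"ry":0,"rz":0},{"tx":0,"ty":0,"tz":0.03,"rx":0,"ry":0,"rz":0},{"tx":0,"ty":0,"tz":0.015,"rx":0,"ry":0,"rz":0},{"tx":0,"ty":0,"tz":0.008,"rx":0,"ry":0,"rz":0},{"tx":0,"ty":0,"tz":0.004,"rx":0,"ry":0,"rz":0},{"tx":0,"ty":0,"tz":0,"rx":0,"ry":0,"rz":0},{"tx":0,"ty":0,"tz":0,"rx":0,"ry":0,"rz":0}]'
python3 go.py 417.8 413.0 7 -0.18
python3 -m jog '[{"tx":0,"ty":0,"tz":0,"rx":0,"ry":0,"rz":0},{"tx":0,"ty":0,"tz":0,"rx":0,"ry":0,"rz":0},{"tx":0,"ty":0,"tz":0,"rx":0,"ry":0,"rz":0},{"tx":0,"ty":0,"tz":0,"rx":0,"ry":0,"rz":0},{"tx":0,"ty":0,"tz":0,"rx":0,"ry":0,"rz":0},{"tx":0,"ty":0,"tz":0,"rx":0,"ry":0,"rz":0},{"tx":0,"ty":0,"tz":0,"rx":0,"ry":0,"rz":0}]' 0.3 30
```

```text
clock: 47.3
ee_pos: [417.4, 415.1, 9.0]
tcp_rot: [[-0.985, 0.174, 0.001], [0.174, 0.985, 0.002], [-0.001, 0.002, -1.0]]
contact_force: [-0.4, 0.3, 0.1]
opening: 1.001
tcp [417.4 415.1   9. ] yaw 2.967 F [-0.4  0.3  0.1] op 1.001 q7 0.72 t 47.3
shift now [-0.0007 -0.002   0.002 ] rz 0.005 shift after turn [-0.0007 -0.002   0.002 ] tilt fix rx,ry [0.0019 0.0009]
clock: 48.0
ee_pos: [416.6, 414.1, 8.0]
tcp_rot: [[-0.985, 0.174, -0.0], [0.174, 0.985, -0.0], [0.0, -0.0, -1.0]]
contact_force: [-0.8, -1.5, 2.0]
opening: 0.618
```

```bash

python3 -m jog '[{"tx":0,"ty":0,"tz":-0.02,"rx":0,"ry":0,"rz":0},{"tx":0,"ty":0,"tz":-0.03,"rx":0,"ry":0,"rz":0},{"tx":0,"ty":0,"tz":-0.03,"rx":0,"ry":0,"rz":-0.04},{"tx":0,"ty":0,"tz":-0.03,"rx":0,"ry":0,"rz":-0.04},{"tx":-0.02,"ty":-0.033,"tz":-0.02,"rx":0,"ry":0,"rz":0},{"tx":-0.02,"ty":-0.033,"tz":0,"rx":0,"ry":0,"rz":0},{"tx":-0.02,"ty":-0.033,"tz":0,"rx":0,"ry":0,"rz":0},{"tx":-0.02,"ty":-0.033,"tz":0,"rx":0,"ry":0,"rz":0},{"tx":-0.02,"ty":-0.033,"tz":0,"rx":0,"ry":0,"rz":0},{"tx":-0.02,"ty":-0.033,"tz":0,"rx":0,"ry":0,"rz":0},{"tx":-0.02,"ty":-0.033,"tz":0,"rx":0,"ry":0,"rz":0},{"tx":-0.02,"ty":-0.033,"tz":0,"rx":0,"ry":0,"rz":0}]'
python3 -m jog '[{"tx":-0.02,"ty":-0.033,"tz":0,"rx":0,"ry":0,"rz":0},{"tx":-0.011,"ty":-0.024,"tz":0,"rx":0,"ry":0,"rz":0},{"tx":0,"ty":0,"tz":0,"rx":0,"ry":0,"rz":0},{"tx":0,"ty":0,"tz":0,"rx":0,"ry":0,"rz":0},{"tx":0,"ty":0,"tz":0,"rx":0,"ry":0,"rz":0}]'
python3 go.py 576.9 76.2 84 -0.094
```

```text
clock: 49.2
ee_pos: [551.5, 135.3, 137.6]
tcp_rot: [[-0.996, 0.094, -0.0], [0.094, 0.996, 0.001], [0.0, 0.001, -1.0]]
contact_force: [0.5, 1.0, -2.2]
opening: 0.609
clock: 49.7
ee_pos: [575.9, 78.6, 137.6]
tcp_rot: [[-0.996, 0.093, -0.001], [0.093, 0.996, 0.002], [0.001, 0.001, -1.0]]
contact_force: [-0.4, 1.2, -0.7]
opening: 0.615
tcp [575.9  78.6 137.6] yaw 3.049 F [-0.4  1.2 -0.7] op 0.615 q7 1.37 t 49.7
shift now [-0.0013 -0.0024  0.0536] rz 0.001 shift after turn [-0.0013 -0.0024  0.0536] tilt fix rx,ry [ 0.0014 -0.001 ]
```

```bash

python3 -m jog '[{"tx":-0.0013,"ty":-0.0024,"tz":0.02,"rx":0,"ry":0,"rz":0.001},{"tx":0,"ty":0,"tz":0.015,"rx":0,"ry":0,"rz":0},{"tx":0,"ty":0,"tz":0.01,"rx":0,"ry":0,"rz":0},{"tx":0,"ty":0,"tz":0,"rx":0,"ry":0,"rz":0},{"tx":0,"ty":0,"tz":0,"rx":0,"ry":0,"rz":0},{"tx":0,"ty":0,"tz":0,"rx":0,"ry":0,"rz":0}]'
python3 go.py 576.9 76.2 84 -0.094
```

```text
clock: 50.3
ee_pos: [578.1, 74.8, 93.5]
tcp_rot: [[-0.995, 0.095, 0.001], [0.095, 0.995, 0.001], [-0.001, 0.001, -1.0]]
contact_force: [-0.5, -0.5, -1.3]
opening: 0.615
tcp [578.1  74.8  93.5] yaw 3.046 F [-0.5 -0.5 -1.3] op 0.615 q7 1.38 t 50.3
shift now [0.0013 0.0013 0.0095] rz -0.001 shift after turn [0.0013 0.0013 0.0095] tilt fix rx,ry [0.0008 0.0012]
```

```bash

python3 -m jog '[{"tx":0.001,"ty":0.0012,"tz":0.004,"rx":0,"ry":0,"rz":0},{"tx":0,"ty":0,"tz":0.0035,"rx":0,"ry":0,"rz":0},{"tx":0,"ty":0,"tz":0,"rx":0,"ry":0,"rz":0},{"tx":0,"ty":0,"tz":0,"rx":0,"ry":0,"rz":0}]'
python3 -m jog '[{"tx":0,"ty":0,"tz":0.0015,"rx":0,"ry":0,"rz":0},{"tx":0,"ty":0,"tz":0,"rx":0,"ry":0,"rz":0},{"tx":0,"ty":0,"tz":0,"rx":0,"ry":0,"rz":0}]'
python3 go.py 576.9 76.2 84 -0.094
```

```text
clock: 50.7
ee_pos: [576.6, 75.6, 85.2]
tcp_rot: [[-0.995, 0.096, -0.0], [0.096, 0.995, 0.0], [0.0, 0.0, -1.0]]
contact_force: [0.4, -0.7, -0.3]
opening: 0.616
clock: 51.0
ee_pos: [576.9, 75.6, 84.0]
tcp_rot: [[-0.995, 0.096, 0.0], [0.096, 0.995, 0.0], [-0.0, 0.0, -1.0]]
contact_force: [0.6, -0.6, 1.3]
opening: 0.615
tcp [576.9  75.6  84. ] yaw 3.046 F [ 0.6 -0.6  1.3] op 0.615 q7 1.38 t 51.0
shift now [0.0001 0.0006 0.    ] rz -0.002 shift after turn [0.0001 0.0006 0.    ] tilt fix rx,ry [0.0004 0.0004]
```

```bash

python3 -m jog '[{"tx":0,"ty":0,"tz":0,"rx":0,"ry":0,"rz":0},{"tx":0,"ty":0,"tz":0,"rx":0,"ry":0,"rz":0},{"tx":0,"ty":0,"tz":0,"rx":0,"ry":0,"rz":0},{"tx":0,"ty":0,"tz":0,"rx":0,"ry":0,"rz":0},{"tx":0,"ty":0,"tz":-0.02,"rx":0,"ry":0,"rz":0},{"tx":0,"ty":0,"tz":-0.03,"rx":0,"ry":0,"rz":0},{"tx":0,"ty":0,"tz":-0.03,"rx":0,"ry":0,"rz":0},{"tx":0,"ty":0,"tz":-0.01,"rx":0,"ry":0,"rz":0},{"tx":0.004,"ty":0.038,"tz":0,"rx":0,"ry":0,"rz":0},{"tx":0.004,"ty":0.038,"tz":0,"rx":0,"ry":0,"rz":0},{"tx":0.004,"ty":0.038,"tz":0,"rx":0,"ry":0,"rz":0},{"tx":0.004,"ty":0.038,"tz":0,"rx":0,"ry":0,"rz":0}]' 0.95
python3 -m jog '[{"tx":0.004,"ty":0.038,"tz":0,"rx":0,"ry":0,"rz":0},{"tx":0.004,"ty":0.038,"tz":0,"rx":0,"ry":0,"rz":0},{"tx":0.004,"ty":0.038,"tz":0,"rx":0,"ry":0,"rz":0},{"tx":0.004,"ty":0.038,"tz":0,"rx":0,"ry":0,"rz":0},{"tx":0.003,"ty":0.035,"tz":0,"rx":0,"ry":0,"rz":-0.115},{"tx":0,"ty":0,"tz":0,"rx":0,"ry":0,"rz":-0.114},{"tx":0,"ty":0,"tz":0,"rx":0,"ry":0,"rz":0},{"tx":0,"ty":0,"tz":0,"rx":0,"ry":0,"rz":0},{"tx":0,"ty":0,"tz":0,"rx":0,"ry":0,"rz":0}]' 1
python3 stack.py 3; python3 go.py 574.2 416 7 0.135
```

```text
clock: 52.2
ee_pos: [574.7, 229.7, 173.0]
tcp_rot: [[-0.995, 0.096, -0.001], [0.096, 0.995, -0.0], [0.001, -0.0, -1.0]]
contact_force: [0.4, -0.1, 0.5]
opening: 0.954
clock: 53.1
ee_pos: [574.7, 414.8, 173.6]
tcp_rot: [[-0.992, -0.129, -0.0], [-0.129, 0.992, -0.001], [0.0, -0.001, -1.0]]
contact_force: [-0.1, -0.5, -0.1]
opening: 1.001
T 0.72 [5.72635e+02 4.15576e+02 1.02000e-01 5.53000e-01]
T STACK 0.61 [ 5.79728e+02  7.55570e+01 -1.01000e-01  7.30000e-02] whole [ 5.8088e+02  7.5525e+01 -1.1000e-01  9.7000e-02]
T 0.52 [ 3.57934e+02  1.80197e+02 -4.00000e-03  7.00000e-01]
S 0.85 [5.73543e+02 4.18046e+02 1.50000e-01 5.10000e-02]
S STACK 0.78 [ 5.77879e+02  7.83290e+01 -9.30000e-02  1.48000e-01] whole [5.63862e+02 1.09826e+02 4.71000e-01 7.86000e-01]
S 0.68 [ 5.56913e+02  1.27508e+02 -1.25000e-01  1.88500e+00]
tcp [574.5 415.8 174.1] yaw -3.01 F [ 0.3 -0.9  0.9] op 0.995 q7 1.07 t 53.3
shift now [0.0003 0.0002 0.1671] rz -0.003 shift after turn [0.0003 0.0002 0.1671] tilt fix rx,ry [0.0003 0.0001]
```

Stack of three looks aligned (578–580, 75.5–78). Now the last tray.

```bash

python3 -m jog '[{"tx":0,"ty":0,"tz":0.03,"rx":0,"ry":0,"rz":0},{"tx":0,"ty":0,"tz":0.03,"rx":0,"ry":0,"rz":0},{"tx":0,"ty":0,"tz":0.03,"rx":0,"ry":0,"rz":0},{"tx":0,"ty":0,"tz":0.03,"rx":0,"ry":0,"rz":0},{"tx":0,"ty":0,"tz":0.025,"rx":0,"ry":0,"rz":0},{"tx":0,"ty":0,"tz":0.015,"rx":0,"ry":0,"rz":0},{"tx":0,"ty":0,"tz":0.007,"rx":0,"ry":0,"rz":0},{"tx":0,"ty":0,"tz":0,"rx":0,"ry":0,"rz":0},{"tx":0,"ty":0,"tz":0,"rx":0,"ry":0,"rz":0}]'
python3 go.py 574.2 416.0 7 0.135
python3 -m jog '[{"tx":0,"ty":0,"tz":0,"rx":0,"ry":0,"rz":0},{"tx":0,"ty":0,"tz":0,"rx":0,"ry":0,"rz":0},{"tx":0,"ty":0,"tz":0,"rx":0,"ry":0,"rz":0},{"tx":0,"ty":0,"tz":0,"rx":0,"ry":0,"rz":0},{"tx":0,"ty":0,"tz":0,"rx":0,"ry":0,"rz":0},{"tx":0,"ty":0,"tz":0,"rx":0,"ry":0,"rz":0},{"tx":0,"ty":0,"tz":0,"rx":0,"ry":0,"rz":0}]' 0.3 30
```

```text
clock: 54.2
ee_pos: [575.1, 417.0, 8.2]
tcp_rot: [[-0.991, -0.133, 0.002], [-0.133, 0.991, 0.002], [-0.002, 0.001, -1.0]]
contact_force: [0.0, 0.7, 0.9]
opening: 1.005
tcp [575.1 417.    8.2] yaw -3.009 F [0.  0.7 0.9] op 1.005 q7 1.08 t 54.2
shift now [ 0.0011 -0.0009  0.0012] rz -0.002 shift after turn [ 0.0011 -0.0009  0.0012] tilt fix rx,ry [0.0014 0.0018]
clock: 54.9
ee_pos: [574.3, 416.4, 7.1]
tcp_rot: [[-0.991, -0.133, -0.0], [-0.133, 0.991, 0.0], [0.0, 0.0, -1.0]]
contact_force: [-0.7, -0.3, 2.0]
opening: 0.614
```

```bash

python3 -m jog '[{"tx":0,"ty":0,"tz":-0.02,"rx":0,"ry":0,"rz":0},{"tx":0,"ty":0,"tz":-0.03,"rx":0,"ry":0,"rz":0},{"tx":0,"ty":0,"tz":-0.03,"rx":0,"ry":0,"rz":0.115},{"tx":0,"ty":0,"tz":-0.03,"rx":0,"ry":0,"rz":0.114},{"tx":-0.004,"ty":-0.035,"tz":-0.025,"rx":0,"ry":0,"rz":0},{"tx":-0.004,"ty":-0.035,"tz":0,"rx":0,"ry":0,"rz":0},{"tx":-0.004,"ty":-0.035,"tz":0,"rx":0,"ry":0,"rz":0},{"tx":-0.004,"ty":-0.035,"tz":0,"rx":0,"ry":0,"rz":0},{"tx":-0.004,"ty":-0.035,"tz":0,"rx":0,"ry":0,"rz":0},{"tx":-0.004,"ty":-0.035,"tz":0,"rx":0,"ry":0,"rz":0},{"tx":-0.004,"ty":-0.035,"tz":0,"rx":0,"ry":0,"rz":0},{"tx":-0.004,"ty":-0.035,"tz":0,"rx":0,"ry":0,"rz":0}]'
python3 -m jog '[{"tx":-0.004,"ty":-0.035,"tz":0,"rx":0,"ry":0,"rz":0},{"tx":0,"ty":-0.023,"tz":0,"rx":0,"ry":0,"rz":0},{"tx":0,"ty":0,"tz":0,"rx":0,"ry":0,"rz":0},{"tx":0,"ty":0,"tz":0,"rx":0,"ry":0,"rz":0},{"tx":0,"ty":0,"tz":0,"rx":0,"ry":0,"rz":0},{"tx":0,"ty":0,"tz":0,"rx":0,"ry":0,"rz":0}]'
python3 go.py 578 76.3 101 -0.094
```

```text
clock: 56.1
ee_pos: [579.0, 133.3, 141.6]
tcp_rot: [[-0.995, 0.096, -0.0], [0.096, 0.995, 0.0], [0.0, 0.0, -1.0]]
contact_force: [0.4, -0.6, -1.6]
opening: 0.613
clock: 56.7
ee_pos: [577.7, 78.6, 141.7]
tcp_rot: [[-0.996, 0.093, -0.0], [0.093, 0.996, 0.001], [0.0, 0.001, -1.0]]
contact_force: [0.3, -0.6, -1.1]
opening: 0.612
tcp [577.7  78.6 141.7] yaw 3.048 F [ 0.3 -0.6 -1.1] op 0.612 q7 1.37 t 56.7
shift now [-0.0005 -0.0023  0.0407] rz 0.001 shift after turn [-0.0005 -0.0023  0.0407] tilt fix rx,ry [ 0.0013 -0.0003]
```

```bash

python3 -m jog '[{"tx":-0.0004,"ty":-0.002,"tz":0.015,"rx":0,"ry":0,"rz":0.001},{"tx":0,"ty":0,"tz":0.012,"rx":0,"ry":0,"rz":0},{"tx":0,"ty":0,"tz":0.006,"rx":0,"ry":0,"rz":0},{"tx":0,"ty":0,"tz":0,"rx":0,"ry":0,"rz":0},{"tx":0,"ty":0,"tz":0,"rx":0,"ry":0,"rz":0},{"tx":0,"ty":0,"tz":0,"rx":0,"ry":0,"rz":0},{"tx":0,"ty":0,"tz":0,"rx":0,"ry":0,"rz":0}]'
python3 go.py 578 76.2 101 -0.094
```

```text
clock: 57.4
ee_pos: [578.3, 74.6, 109.3]
tcp_rot: [[-0.995, 0.097, 0.001], [0.097, 0.995, 0.001], [-0.001, 0.001, -1.0]]
contact_force: [-0.2, 0.5, -1.7]
opening: 0.612
tcp [578.3  74.6 109.3] yaw 3.045 F [-0.2  0.5 -1.7] op 0.612 q7 1.37 t 57.4
shift now [0.0005 0.0016 0.0083] rz -0.003 shift after turn [0.0005 0.0016 0.0083] tilt fix rx,ry [0.0006 0.0008]
```

```bash

python3 -m jog '[{"tx":0.0003,"ty":0.0013,"tz":0.004,"rx":0,"ry":0,"rz":-0.002},{"tx":0,"ty":0,"tz":0.0025,"rx":0,"ry":0,"rz":0},{"tx":0,"ty":0,"tz":0,"rx":0,"ry":0,"rz":0},{"tx":0,"ty":0,"tz":0,"rx":0,"ry":0,"rz":0},{"tx":0,"ty":0,"tz":0,"rx":0,"ry":0,"rz":0}]'
python3 -m jog '[{"tx":0,"ty":0,"tz":0.0015,"rx":0,"ry":0,"rz":0},{"tx":0,"ty":0,"tz":0,"rx":0,"ry":0,"rz":0},{"tx":0,"ty":0,"tz":0,"rx":0,"ry":0,"rz":0}]'
python3 go.py 578 76.2 101 -0.094
```

```text
clock: 57.9
ee_pos: [577.8, 75.8, 102.3]
tcp_rot: [[-0.996, 0.095, -0.0], [0.095, 0.996, 0.0], [0.0, 0.0, -1.0]]
contact_force: [0.3, 0.9, -0.8]
opening: 0.615
clock: 58.2
ee_pos: [578.0, 75.8, 101.0]
tcp_rot: [[-0.995, 0.095, 0.0], [0.095, 0.995, 0.0], [-0.0, 0.0, -1.0]]
contact_force: [-0.3, 0.2, 0.4]
opening: 0.612
tcp [578.   75.8 101. ] yaw 3.047 F [-0.3  0.2  0.4] op 0.612 q7 1.37 t 58.2
shift now [0.0001 0.0004 0.    ] rz -0.001 shift after turn [0.0001 0.0004 0.    ] tilt fix rx,ry [0.0004 0.0004]
```

```bash

python3 -m jog '[{"tx":0,"ty":0,"tz":0.0003,"rx":0,"ry":0,"rz":0},{"tx":0,"ty":0,"tz":0,"rx":0,"ry":0,"rz":0},{"tx":0,"ty":0,"tz":0,"rx":0,"ry":0,"rz":0},{"tx":0,"ty":0,"tz":0,"rx":0,"ry":0,"rz":0},{"tx":0,"ty":0,"tz":0,"rx":0,"ry":0,"rz":0},{"tx":0,"ty":0,"tz":-0.02,"rx":0,"ry":0,"rz":0},{"tx":0,"ty":0,"tz":-0.03,"rx":0,"ry":0,"rz":0},{"tx":0,"ty":0,"tz":-0.03,"rx":0,"ry":0,"rz":0},{"tx":0,"ty":0,"tz":-0.01,"rx":0,"ry":0,"rz":0},{"tx":0,"ty":0.038,"tz":0,"rx":0,"ry":0,"rz":0},{"tx":0,"ty":0.038,"tz":0,"rx":0,"ry":0,"rz":0},{"tx":0,"ty":0.038,"tz":0,"rx":0,"ry":0,"rz":0}]' 0.95
python3 -m jog '[{"tx":0,"ty":0.04,"tz":0,"rx":0,"ry":0,"rz":0},{"tx":0,"ty":0.04,"tz":0,"rx":0,"ry":0,"rz":0},{"tx":0,"ty":0.04,"tz":0,"rx":0,"ry":0,"rz":0},{"tx":0,"ty":0.04,"tz":0,"rx":0,"ry":0,"rz":0},{"tx":0,"ty":0.04,"tz":0,"rx":0,"ry":0,"rz":0},{"tx":0,"ty":0.04,"tz":0,"rx":0,"ry":0,"rz":0},{"tx":0,"ty":0,"tz":0,"rx":0,"ry":0,"rz":0},{"tx":0,"ty":0,"tz":0,"rx":0,"ry":0,"rz":0}]'
python3 stack.py 4
python3 - <<'E'
from h import *
t=shot("top");s=shot("scene")
a=cv2.resize(t["color"][120:300,240:480],None,fx=1.65,fy=1.65,interpolation=cv2.INTER_CUBIC)
b=cv2.resize(s["color"][150:400,70:400],None,fx=1.2,fy=1.2,interpolation=cv2.INTER_CUBIC)[:297]
cv2.imwrite("pics/f.png",np.hstack([a[:290],b[:290]]))
E
```

```text
clock: 59.4
ee_pos: [588.3, 190.2, 190.0]
tcp_rot: [[-0.995, 0.096, -0.001], [0.096, 0.995, 0.0], [0.001, 0.0, -1.0]]
contact_force: [0.4, -0.5, -0.4]
opening: 0.952
clock: 60.2
ee_pos: [610.2, 428.8, 188.8]
tcp_rot: [[-0.996, 0.093, -0.002], [0.093, 0.996, -0.001], [0.002, -0.001, -1.0]]
contact_force: [1.2, -0.6, -0.4]
opening: 0.95
T STACK 0.89 [ 5.77339e+02  7.64720e+01 -9.30000e-02  5.70000e-02] whole [ 5.78487e+02  7.63710e+01 -9.90000e-02  9.30000e-02]
S STACK 0.71 [575.926 162.926  -2.672   1.   ] whole [481.111 253.79   -2.901   1.   ]
S 0.71 [ 5.49412e+02  1.50428e+02 -1.38000e-01  1.58800e+00]
S 0.62 [ 5.53973e+02  1.27882e+02 -1.44000e-01  2.33600e+00]
S STACK 0.59 [ 5.77838e+02  7.76080e+01 -9.00000e-02  5.90000e-02] whole [ 5.77904e+02  8.02010e+01 -9.00000e-02  7.52000e-01]
```

View pics/f.png

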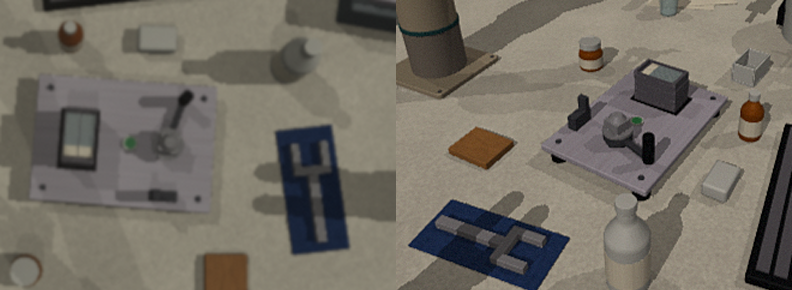

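The final view shows the four-tray pile on the pad (left px ~(78,138)). The spanner is flat on its mat (~(313,190)), the post is at its tight end (~(185,97)), and the bystanders show no sign of having moved. Handing in.

```bash
python3 -c "
from station import env
print(env.finish_job())"
```

```text
the job is handed in; nothing more can be done
None
```

I locked the screw, put the spanner back on its mat, piled all four trays on the pad, and handed the job in at about 60 s. No verdict was reported.

- **Locking:** I laid the spanner over the square head with its handle on the rest block and against the stop. I turned the lever clockwise until the post stopped: the push rose to about 14–16 N (4 N is needed just to turn it) while the post hardly moved. Its angle of about −0.31 rad in the plate frame fits the tight end.
- **Screw slack:** The screw went round about 0.2 rad before the jaws held it. I worked this out from the post's angle and did not measure it. It is close to the 0.155 rad of play between jaws and head plus about 0.03 rad at the stop.
- **Spanner:** It lies flat on the mat, within about 2 mm of where it first lay.
- **Trays:** The top tray of the pile of four reads (577–578, 76.5–77.6) mm with yaw −0.09. The pad centre is about (578, 77) mm with yaw −0.094. I saw no tray knocked aside and no slackening of the grip.
- **Checks that disagreed:** The two cameras differ by 1–3 mm in places. Some of the network's extra tray detections in the scene view, and its post reading there after tightening, were plainly wrong, so I disregarded them.
- **Bystanders:** Those visible in the last picture looked undisturbed. I did not measure their positions, and the crop shows the beaker only in part.

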